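# Pack the abrasion tester's parts into their case

### The job

Open the blue accessory case by lifting its lid until it rests back on its stop, then pack the three cleaned parts from the sloped drying rack (weight, holder block and clamp jaw) into the case together with the weight already in it. It is a snug fit, so push the parts up close to one another to make room: all four must end up standing upright and flat on the case floor. Do not drop the heavy weights, leave the lid open, and do not disturb the bottle, the jar or the screwdriver.

Things in the scene. Friction and masses are not known exactly. Their poses are not given: they have to be found in the camera images.
- case: Blue accessory case, fixed: an open tray 112 (x) x 149 (y) x 36 mm with 8 mm walls, 96 x 133 mm and 30 mm deep inside, under a 62 mm deep blue lid. Origin: centre of its underside on the bench; z up, x points from the front (lid handle, robot's side) to the hinge side.
- case_in (a point): Centre of the case's inner floor, 6 mm above the bench; axes as the case. The four parts fit in one way only: the two weights one behind the other along x, and beside them along y the holder and the jaw, in any order, their 90 mm sides along x; in all 4 mm to spare across y, 6 mm along x.
- lid (a joint): Opening angle of the lid (rad): 0 shut, 1.85 resting on its stop, 16 degrees past upright, all of it behind the hinge line, its edge 144 mm and handle 166 mm above the bench. The hinge runs along the case's y and has slight friction; the 0.4 kg lid falls shut from below about 1 rad and back onto its stop from above that.
- lid_hinge (a point): Middle of the hinge line: case frame (56, 0, 36.5) mm.
- lid_handle (a point): Middle of the lid's black handle bar: a round bar 11 mm thick, 84 mm long along y, on two posts (at 36 mm either side of the middle) 35 mm out from the lid's front face; lid shut, it lies level, 78 mm above the bench. It moves with the lid; the bar turns freely between closed fingers.
- rack: Aluminium drying rack with a black rubber face 120 (up the slope) x 240 (y) mm, fixed, sloping 30 degrees: it rises along the rack's x, away from the robot, and parts rest against a 14 mm high lip at its low front edge. Origin: on the bench under the middle of the face, which is 55 mm above it; z up.
- weight_a: Chromed weight on the rack, about 0.55 kg: a cylinder 45 mm across, 48 mm high, with a round brass grip 18 mm across on top up to 78 mm. Origin: centre of its base; z: its axis, towards the grip. On the rack it stands square to the sloping face, so leans 30 degrees towards the robot.
- weight_b: The same kind of weight, standing loose in the case within 3 mm of its hinge-side wall, on the case's +y half but up to 28 mm from the +y wall; hidden under the lid at first. Pushed low down by its body it slides on the floor.
- holder: Blue holder block, about 0.45 kg: 90 (x) x 50 (y) x 42 mm, with a brass tang 26 (x) x 14 (y) mm up the middle of its top to 78 mm. Origin: centre of its underside; z towards the tang. On the rack it stands square to the sloping face with its x up the slope.
- jaw: Aluminium clamp jaw, about 0.36 kg, inverted T section: a foot 90 (x) x 34 (y) x 20 mm and an upright plate 90 (x) x 14 (y) mm along its middle, up to 78 mm. Origin: centre of its underside; z towards the plate's top edge. On the rack it stands square to the face, x up the slope. Holder and jaw are at the rack's two ends, either way round, the weight between.
- alcohol: Clear bottle with red cap, 60 mm across, 160 mm high, full; not to be disturbed. Origin: centre of its base.
- jar: Amber jar with black cap, 60 mm across, 60 mm high; not to be disturbed. Origin: centre of its base.
- driver: Screwdriver, 160 mm long, lying between case and rack; not to be disturbed. Origin: under its middle.
Not all that is in view belongs to the job. Leave any turquoise look-alike of the weight_a alone. Several things have the shape of the case; the one meant has the colours described above.

How it is judged (in metres and radians):
On the way:
1. the lid is open on its stop (value of joint lid above 1.78 rad), for 0.2 s.
At the end, for the whole second after the job is handed in: Lid open on its stop (over 1.75 rad); both weights, holder and jaw inside the case walls, each base within 4 mm of the case floor, upright within 0.06 rad, grip upward, and at rest (value of joint lid above 1.75 rad and x of weight_a in the frame of case_in between -0.0285 and 0.0285 m and y of weight_a in the frame of case_in between -0.047 and 0.047 m and z of weight_a in the frame of case_in between -0.004 and 0.004 m and angle between each of weight_a, weight_b, holder, jaw's own z axis and vertical below 0.06 rad and linear speed of each of weight_a, weight_b, holder, jaw below 0.02 m/s and x of weight_b in the frame of case_in between -0.0285 and 0.0285 m and y of weight_b in the frame of case_in between -0.047 and 0.047 m and z of weight_b in the frame of case_in between -0.004 and 0.004 m and x of holder in the frame of case_in between -0.006 and 0.006 m and y of holder in the frame of case_in between -0.0445 and 0.0445 m and z of holder in the frame of case_in between -0.004 and 0.004 m and x of jaw in the frame of case_in between -0.006 and 0.006 m and y of jaw in the frame of case_in between -0.0525 and 0.0525 m and z of jaw in the frame of case_in between -0.004 and 0.004 m); the robot touches nothing.
It fails at once if the bottle is disturbed (moved over 30 mm or tipped) (distance of alcohol from where it was at the start of the episode above 0.03 m or angle between alcohol's own z axis and vertical above 0.5 rad).
It fails at once if the jar is disturbed (moved over 30 mm or tipped) (distance of jar from where it was at the start of the episode above 0.03 m or angle between jar's own z axis and vertical above 0.5 rad).
It fails at once if the screwdriver is moved over 30 mm (distance of driver from where it was at the start of the episode above 0.03 m).
It fails at once if weight a is dropped (it moves at over 0.45 m/s, a fall of some 10 mm, with no finger on it) (contact force between the fingers and weight_a below 0.01 N and linear speed of weight_a above 0.45 m/s).
It fails at once if weight b is dropped (it moves at over 0.45 m/s, a fall of some 10 mm, with no finger on it) (contact force between the fingers and weight_b below 0.01 N and linear speed of weight_b above 0.45 m/s).
It also fails if it takes over 72 s, if anything falls off the work surface, if the arm or the gripper's body presses on something with over 40 N, if the wrist force passes 120 N, or if a joint passes its speed limit or range.

### The arm

A 6-joint arm with a two-finger parallel gripper is mounted at the origin on the work surface. World frame = base frame: x ahead of the robot, y to its left, z up, the work surface at z = 0. Lengths are in m, angles in degrees, forces in N, time in s.
With the tool pointing down it reaches from about 0.375 to 0.9 m from the base axis. Payload 3.1 kg.
Tool frame: the origin (TCP) lies at the very end of the fingers, on their centre line; the grasp point (between the pads) lies 19 mm behind it (bot.tcp_to_grasp is the distance from the TCP to the grasp point, in m); z points along the fingers, y is the line along which they close (so a half turn about z gives the same grasp; the last joint's range is limited). The gripper opens to 87 mm and grips with 3 to 60 N. Pads are 19 mm wide; open, the fingers measure 117 mm over their backs; the gripper's body (75 mm by 190 mm) begins 51 mm behind the grasp point.
Start: joints at [66.091, 30.224, 82.088, -0, 67.689, -10.227], TCP at [0.148, 0.607, 0.223] pointing down, gripper open.
Joint ranges: [-176.69, 176.69], [-43.24, 126.21], [12.49, 139.97], [-82, 262], [0, 151.66], [-163.58, 163.58]. Speed limits (degrees/s): [159.86, 159.86, 180, 180, 180, 180].

### API

Orientations are given as a 3x3 rotation matrix whose columns are the frame's x, y, z axes.
In Python, from rig import telemetry, capture, camera_info, job, bot gives the robot as it stands. The module is installed in compiled form; this text tells all that it offers.
- The arm moves only by the tool carry_out, never from a script. Its argument "deltas" is a list that holds one entry, the list of rows, each a list of 7 numbers: the shift along the tool's x, y, z scaled (see below), then the turn, a rotation vector about the tool's x, y, z scaled (see below), then the closure, from -1 (fully open) to 1 (shut). In form: [[[dx, dy, dz, ax, ay, az, claw], ...]]. A call has exactly 10 rows; each row is the pose to reach, as a shift and turn from the pose commanded when the call began, along the tool's axes at that moment, turning the shorter way round; what a row does not reach only later rows make up. The controller multiplies each number of a shift by 15 cm and each number of a turn by 360 degrees. A row lasts 1/12 s, in which the tool goes at most 41.7 mm and 7.16 degrees, less where a joint would pass 70% of its speed; a pose out of reach is approached as far as the arm can. A call with a number of a shift or a turn outside -1 to 1 is refused whole. A call with a gripper value outside its range is refused whole. The fingers move at their own pace and stop on an object; the grip force is fixed at half the most. Time passes only in rows, so rows that repeat a pose let the fingers close, or fill a call up. It gives the time, the measured TCP pose, the force, the opening and the grip force at its end, in the units of the state.
- telemetry.read_state(): the state, without advancing time (a new reading comes with each control period).
- capture(name): name is "scene" or "top"; returns the picture (480x640x3 uint8, red, green, blue); there is no depth.
- camera_info(name): a dict with "mtx" (3x3 intrinsics, pixels), "k1" (the pictures are not rectified: a ray, as slopes to the right and down, at radius r is drawn at 1 + k1 r^2 times it, then the intrinsics apply), "cam_to_world" (4x4, takes a point from camera to world coordinates). Camera axes: x right, y down, z forward; pixel columns grow to the right and rows downward; lengths in m; the calibration is good to about 2 mm. A picture is of the moment at which its call begins. camera_info takes no time and is no camera call.
- job.hand_in(): hands the job in; it is judged then, once.
The state is a dict: "time_s": time; "joint_positions": joint angles; "qvel": joint speeds; "tau": joint torques, N m; "position": TCP position; "tcp_rot": TCP orientation; "force": force on the tool from outside, world axes, zero at the start; "moment": the same for the moment, N m; "opening": opening from 0.0 (shut) to 1.0 (fully open); "grasp_force": force on a finger pad.
Only numpy, scipy, OpenCV 4.12 (cv2) and the standard library are available. Lean on these libraries where they do the work, as an engineer would, in place of code of your own. Each camera call takes 0.05 s, during which the arm holds its last target. There are 200 camera calls.

## Working session

There is one attempt and no reset: what is moved stays moved. The work goes in short steps, Python scripts to look and compute and a tool call to move; the robot and the scene stay as the last step left them, time stands still between calls to the robot, and variables do not carry over. Pictures are saved under pics/ and viewed, at most 10 in all, crops included, and the job is handed in when it is done.

Besides the shell and the picture viewer there is one more tool, called after ">>>" by a JSON object that holds its "fn" and its "kwargs", one argument or row to a line. carry_out: Moves the arm, as the interface text tells. Its arguments: {"type":"object","properties":{"deltas":{"type":"array","items":{"type":"array","items":{"type":"array","items":{"type":"number"}}}}},"required":["deltas"]}

```bash
mkdir -p pics; python3 - <<'E'
from rig import telemetry,capture,camera_info,job,bot
import cv2,numpy as np
s=telemetry.read_state();print(s)
for n in("scene","top"):
    i=camera_info(n);print(n,i)
    cv2.imwrite(f"pics/{n}0.png",capture(n)[:,:,::-1])
print([a for a in dir(bot) if a[0]!='_'])
E
```

```text
{'time_s': 0.0, 'joint_positions': array([ 6.60902810e+01,  3.02802853e+01,  8.21571749e+01,  3.66481382e-04,
        6.76885032e+01, -1.02279496e+01]), 'qvel': array([ 0.03317113, -0.07715635,  0.07527892,  0.11956668, -0.04620118,
       -0.13730716]), 'tau': array([ 8.19181842e-04, -4.40046608e+01, -1.76593727e+01,  6.35140669e-02,
        5.82178950e-02, -1.37995485e-04]), 'position': array([0.14750317, 0.60658536, 0.22155311]), 'tcp_rot': array([[-9.71623675e-01,  2.36530399e-01, -8.96443921e-04],
       [ 2.36531766e-01,  9.71621682e-01, -2.00741436e-03],
       [ 3.96189831e-04, -2.16248878e-03, -9.99997583e-01]]), 'force': array([-0.13752835, -0.93462627, -0.4691934 ]), 'moment': array([-0.01878173,  0.00930163, -0.02149348]), 'grasp_force': 0.0, 'opening': 0.9987219285433817}
scene {'mtx': array([[482.77129825,   0.        , 324.07284388],
       [  0.        , 482.77129825, 236.36525329],
       [  0.        ,   0.        ,   1.        ]]), 'k1': -0.04461719479872775, 'cam_to_world': array([[-0.21725021,  0.69232382, -0.68810615,  1.27497717],
       [ 0.97589399,  0.1690851 , -0.13798966,  0.09433397],
       [ 0.02081497, -0.70149694, -0.71236843,  0.85117923],
       [ 0.        ,  0.        ,  0.        ,  1.        ]])}
top {'mtx': array([[460.8144249 ,   0.        , 315.57381696],
       [  0.        , 460.8144249 , 238.72360858],
       [  0.        ,   0.        ,   1.        ]]), 'k1': -0.07973581493910215, 'cam_to_world': array([[-0.02413727, -0.99911326,  0.03449775,  0.50910959],
       [-0.99969632,  0.02395119, -0.00579738, -0.03905682],
       [ 0.00496598, -0.0346272 , -0.99938796,  0.93987244],
       [ 0.        ,  0.        ,  0.        ,  1.        ]])}
['PlanningError', 'tcp_to_grasp']
```

View pics/scene0.png

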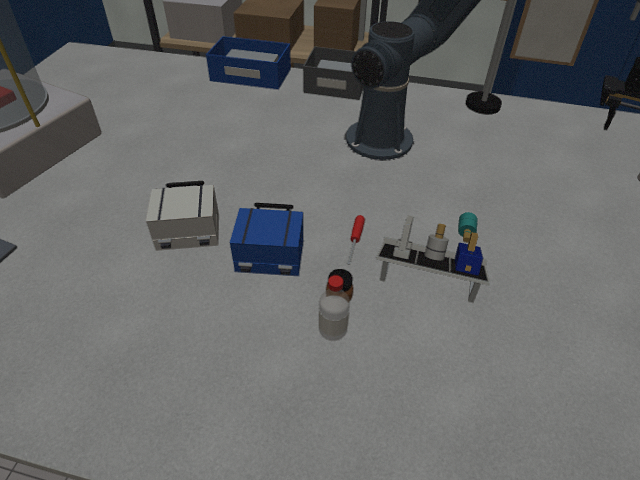

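View pics/top0.png

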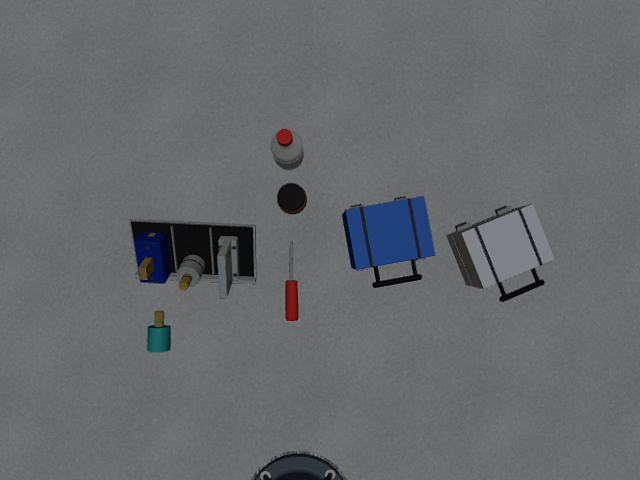

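The blue case shows in scene at about (268,240) and in top at (390,235). A grey look-alike is at scene (183,217) / top (500,250), and a blue crate is in the background at scene (250,62). On the rack in scene are the jaw (403,240), weight (436,245) and holder (468,258). The turquoise look-alike lies at (468,222). I'm choosing the blue case with black handle and the chromed weight, and will check both in a close crop.

```bash
cat > h.py <<'E'
import numpy as np,cv2
from rig import telemetry,capture,camera_info,job,bot
from scipy.optimize import least_squares
from scipy.spatial.transform import Rotation as Rn
def proj(n,P):
    i=camera_info(n);T=np.linalg.inv(i['cam_to_world']);P=np.atleast_2d(P)
    c=P@T[:3,:3].T+T[:3,3];s=c[:,:2]/c[:,2:];s=s*(1+i['k1']*(s**2).sum(1,keepdims=True))
    K=i['mtx'];return s*[K[0,0],K[1,1]]+K[:2,2]
def tri(uv,ut):
    f=lambda p:np.r_[proj('scene',p)[0]-uv,proj('top',p)[0]-ut]
    r=least_squares(f,[.55,0,.08]);return r.x,np.abs(r.fun).max()
def yawR(a):return Rn.from_euler('z',a).as_matrix()
def crop(im,x,y,w,h,z):return cv2.resize(im[y:y+h,x:x+w],None,fx=z,fy=z,interpolation=cv2.INTER_CUBIC)
E
python3 - <<'E'
from h import *
t=cv2.imread('pics/top0.png');s=cv2.imread('pics/scene0.png')
a=np.vstack([np.hstack([crop(t,128,205,133,100,3),crop(s,368,205,133,100,3)]),np.hstack([crop(t,325,192,133,100,3),crop(s,205,190,133,100,3)])])
for ox in(0,399):
  for oy in (0,300):
    for k in range(0,133,20):
        cv2.line(a,(ox+3*k,oy),(ox+3*k,oy+6),(0,255,255),1)
        if k<100: cv2.line(a,(ox,oy+3*k),(ox+6,oy+3*k),(0,255,255),1)
a=np.clip(a.astype(float)*1.6,0,255).astype(np.uint8)
cv2.imwrite('pics/c1.png',a)
E
```

```text
(no output)
```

View pics/c1.png

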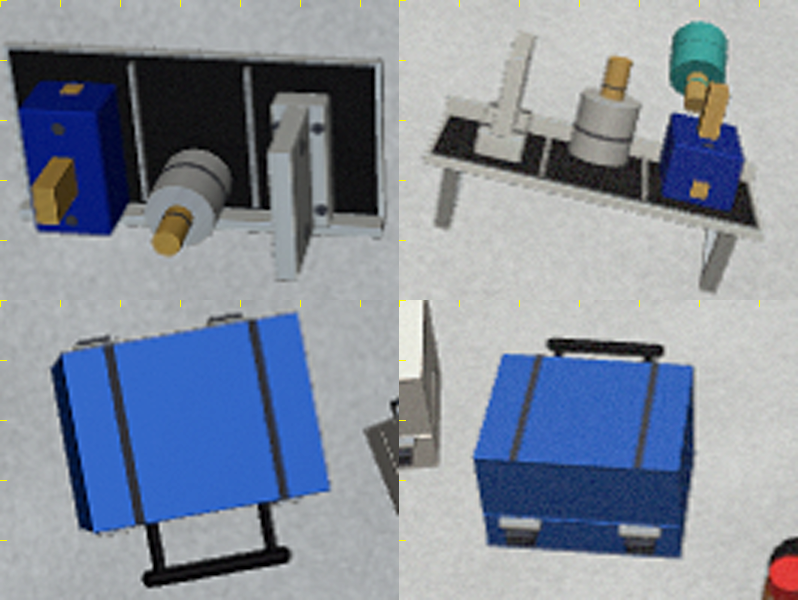

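```bash
cat >> h.py <<'E'
S=np.sin(np.pi/6);C=np.cos(np.pi/6)
def rackR(a):return yawR(a)@Rn.from_euler('y',-30,degrees=True).as_matrix()
E
python3 - <<'E'
from h import *
# case
M=.001*np.array([[56,74.5,98.5],[56,-74.5,98.5],[-56,-74.5,98.5],[-56,74.5,98.5],[-91,42,78],[-91,-42,78]])
ut=np.array([[346,209.3],[424.3,196.3],[434.7,255.3],[355.7,269.7],[375.5,285],[419.5,277]])
us=np.array([[230.3,243.3],[302,246.7],[303,212.3],[239.7,208],[257,204.7],[291.2,206.7]])
# scene image right=+y?
for flip in(0,1):
  def place(p):return M@yawR(p[2]).T+[p[0],p[1],p[3]]
  o=[1,0,3,2,5,4] if flip else list(range(6))
  f=lambda p:np.r_[(proj('top',place(p))-ut).ravel(),(proj('scene',place(p))-us[o]).ravel()]
  r=least_squares(f,[.53,-.2,.1,0]);print(flip,r.x,np.abs(r.fun).max(),r.fun.round(1).reshape(-1,2).tolist())
for a,b in zip(us[[1,0,3,2,5,4]],ut):print(tri(a,b)[0].round(4))
# rack: high corners both views
for a,b in [((489,283.3),(131,219.7)),((377.7,257.3),(255,225)),((442,225.3),(183.3,287.3))]:print(tri(a,b))
E
```

```text
0 [ 0.53898725 -0.18802316  0.05902353 -0.02067277] 74.88623260671659 [[4.2, 1.1], [4.3, 7.7], [-0.7, 7.9], [-0.4, 0.2], [-2.7, 1.4], [-3.3, 5.6], [62.9, 8.7], [-74.9, -3.6], [-61.8, -2.8], [63.3, 9.3], [35.6, 7.4], [-32.3, 1.2]]
1 [ 0.54587877 -0.18050429  0.15798704 -0.00183762] 3.3693781008720407 [[-1.6, 0.8], [-0.8, -0.6], [0.2, 0.1], [-0.1, 0.5], [-0.5, 0.1], [-0.8, -0.2], [-3.4, -0.0], [-0.4, -0.7], [-0.3, -0.1], [0.4, -0.8], [0.1, 0.5], [-0.6, 0.5]]
[ 0.59   -0.0967  0.0984]
[ 0.612  -0.2465  0.0937]
[ 0.5024 -0.2624  0.0966]
[ 0.4797 -0.1163  0.0948]
[ 0.4495 -0.1538  0.0778]
[ 0.4621 -0.2364  0.0778]
(array([0.58299855, 0.30568016, 0.07982072]), np.float64(0.8800850118254857))
(array([0.56684836, 0.06962835, 0.08205953]), np.float64(0.7973229497666239))
(array([0.45522477, 0.19930627, 0.10287658]), np.float64(0.09781009502881943))
```

```bash
cat >> h.py <<'E'
def box(x0,x1,y0,y1,z0,z1):
    P=np.array([[x,y,z] for x in(x0,x1) for y in(y0,y1) for z in(z0,z1)])*.001
    return P,[(a,b) for a in range(8) for b in range(a+1,8) if bin(a^b).count('1')==1]
def cyl(r,z0,z1):
    t=np.linspace(0,2*np.pi,25)[:-1];P=np.array([[r*np.cos(a),r*np.sin(a),z] for z in(z0,z1) for a in t])*.001
    return P,[(i,(i+1)%24) for i in range(24)]+[(24+i,24+(i+1)%24) for i in range(24)]+[(0,24),(6,30),(12,36),(18,42)]
def draw(im,n,R,t,g,col,off,z):
    P,E=g;q=(proj(n,P@R.T+t)-off+.5)*z
    for a,b in E:cv2.line(im,tuple(int(v*8) for v in q[a]),tuple(int(v*8) for v in q[b]),col,1,cv2.LINE_AA,3)
HOLD=[box(-45,45,-25,25,0,42),box(-13,13,-7,7,42,78)]
JAW=[box(-45,45,-17,17,0,20),box(-45,45,-7,7,20,78)]
WT=[cyl(22.5,0,48),cyl(9,48,78)]
LID=[box(-56,56,-74.5,74.5,36.5,98.5),box(-56,56,-74.5,74.5,0,36.5),box(-96.5,-85.5,-42,42,72.5,83.5)]
def overlay(t,s,items,offs,z,fn):
    w,h=int(400/z),int(300/z);rows=[]
    ims=[]
    for n,im,(x,y) in zip(('top','scene')*2,(t,s,t,s),offs):
        c=np.clip(crop(im,x,y,w,h,z).astype(float)*1.6,0,255).astype(np.uint8)
        for R,tt,gs,col in items:
            for g in gs:draw(c,n,R,tt,g,col,(x,y),z)
        ims.append(c)
    a=np.vstack([np.hstack(ims[:2]),np.hstack(ims[2:])]) if len(ims)==4 else np.hstack(ims)
    cv2.imwrite(fn,a)
E
python3 - <<'E'
from h import *
t=cv2.imread('pics/top0.png');s=cv2.imread('pics/scene0.png')
a=-.068;R=rackR(a);o=np.array([.523,.191,.055])
tip=np.array([.4552,.1993,.1029]);print('tip in rack',R.T@(tip-o))
it=[(R,o,[box(-60,60,-120,120,0,0),box(-60,-60,-120,120,0,14)],(0,255,0))]
for gs,u,v in((HOLD,-15,88),(JAW,-15,-45),(WT,-37.5,15)):
    it.append((R,o+R@np.array([u,v,0])/1000,gs,(0,255,255)))
it.append((yawR(.158),np.array([.546,-.1805,0]),LID,(0,255,255)))
overlay(t,s,it,[(128,205),(368,205),(325,192),(205,190)],3,'pics/o1.png')
E
```

```text
tip in rack [-0.03511923  0.00367397  0.07558625]
```

View pics/o1.png

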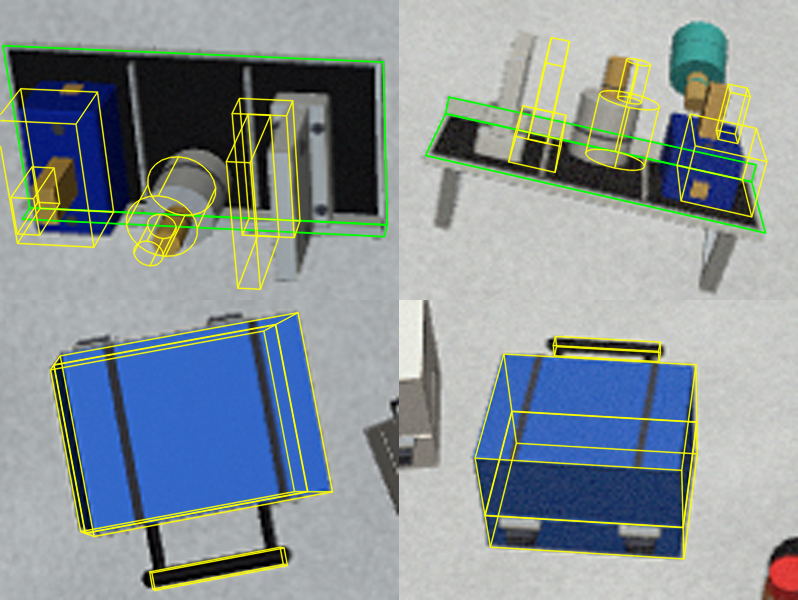

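```bash
python3 - <<'E'
from h import *
t=cv2.imread('pics/top0.png');s=cv2.imread('pics/scene0.png')
a=-.068;R=rackR(a);o=np.array([.523,.191,.055])
it=[(R,o,[box(-60,60,-120,120,0,0)],(0,255,0))]
for gs,u,v in((HOLD,-12,75),(JAW,-12,-70),(WT,-34,4)):
    it.append((R,o+R@np.array([u,v,0])/1000,gs,(0,255,255)))
overlay(t,s,it,[(128,220),(430,215),(190,220),(375,215)],5.5,'pics/o2.png')
E
```

```text
(no output)
```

View pics/o2.png

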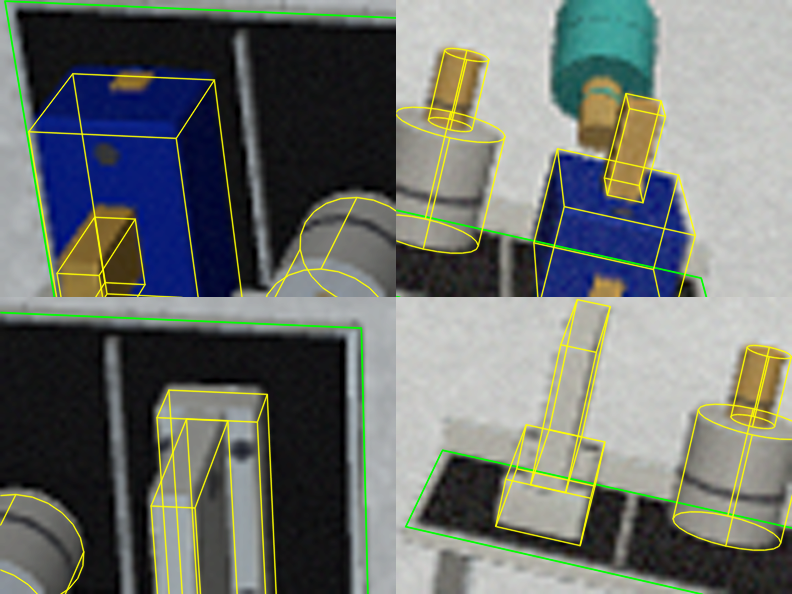

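```bash
cat >> h.py <<'E'
import json,os
def down(xang,tilt=None):
    a=np.radians(xang);return np.array([[np.cos(a),np.sin(a),0],[np.sin(a),-np.cos(a),0],[0,0,-1.]])
def load():
    if os.path.exists('cmd.json'):
        d=json.load(open('cmd.json'));return np.array(d[0]),np.array(d[1])
    return np.array([.148,.607,.223]),down(166.318)
def plan(wps,save=True):
    """wps: (pos,R,claw,nrows)"""
    p,R=load();poses=[]
    for q,Q,c,n in wps:
        q=np.array(q,float);w=Rn.from_matrix(R.T@Q).as_rotvec();d=np.linalg.norm(q-p)/n*1e3;an=np.degrees(np.linalg.norm(w))/n
        if d>41 or an>7.1:print('FAST',d,an)
        for k in range(1,n+1):poses.append((p+(q-p)*k/n,R@Rn.from_rotvec(w*k/n).as_matrix(),c))
        p,R=q,Q
    assert len(poses)%10==0,len(poses)
    p0,R0=load()
    for k in range(0,len(poses),10):
        out=[]
        for q,Q,c in poses[k:k+10]:
            d=R0.T@(q-p0)/.15;w=Rn.from_matrix(R0.T@Q).as_rotvec()/(2*np.pi)
            out.append([round(float(v),4)+0. for v in (*d,*w)]+[c]);assert np.abs(d).max()<=1,d
        print(json.dumps([out]).replace(' ',''));p0,R0=poses[k+9][:2]
    if save:json.dump([p.tolist(),R.tolist()],open('cmd.json','w'))
E
python3 - <<'E'
from h import *
R1=down(99.05);Rm=Rn.from_matrix(down(166.318))
plan([((.28,.42,.25),down(166.318),.43,7),((.42,.22,.25),down(135),.43,7),((.456,-.195,.2),R1,.43,12),((.4561,-.1948,.12),R1,.43,4)])
E
```

```text
Traceback (most recent call last):
  File "h.py", line 60, in plan
    out.append([round(float(v),4)+0. for v in (*d,*w)]+[c]);assert np.abs(d).max()<=1,d
                                                                   ^^^^^^^^^^^^^^^^^^
AssertionError: [-1.14990636 -1.00314164 -0.18      ]
```

```bash
sed -i 's/^    assert len(poses)%10==0.*/    assert len(poses)%10==0,len(poses)\n    if any(np.abs(poses[min(k+9,len(poses)-1)][0]-(poses[k-1][0] if k else load()[0])).max()>.15 for k in range(0,len(poses),10)):print("long?")/' h.py
python3 - <<'E'
from h import *
R1=down(99.05)
plan([((.26,.49,.25),down(166.318),.43,10),((.34,.34,.25),down(150),.43,10),((.40,.18,.25),down(130),.43,10),((.44,.04,.22),down(115),.43,10),((.450,-.09,.2),R1,.43,10),((.4561,-.1948,.12),R1,.43,10)])
E
```

```text
long?
[[[-0.091,-0.0581,-0.018,0.0,0.0,0.0,0.43],[-0.182,-0.1163,-0.036,0.0,0.0,0.0,0.43],[-0.273,-0.1744,-0.054,0.0,0.0,0.0,0.43],[-0.364,-0.2325,-0.072,0.0,0.0,0.0,0.43],[-0.455,-0.2906,-0.09,0.0,0.0,0.0,0.43],[-0.546,-0.3488,-0.108,0.0,0.0,0.0,0.43],[-0.637,-0.4069,-0.126,0.0,0.0,0.0,0.43],[-0.728,-0.465,-0.144,0.0,0.0,0.0,0.43],[-0.819,-0.5231,-0.162,0.0,0.0,0.0,0.43],[-0.91,-0.5813,-0.18,0.0,0.0,0.0,0.43]]]
[[[-0.0755,-0.0845,0.0,0.0,0.0,0.0045,0.43],[-0.1509,-0.1691,0.0,0.0,0.0,0.0091,0.43],[-0.2264,-0.2536,0.0,0.0,0.0,0.0136,0.43],[-0.3019,-0.3382,0.0,0.0,0.0,0.0181,0.43],[-0.3774,-0.4227,0.0,0.0,0.0,0.0227,0.43],[-0.4528,-0.5073,0.0,0.0,0.0,0.0272,0.43],[-0.5283,-0.5918,0.0,0.0,0.0,0.0317,0.43],[-0.6038,-0.6764,0.0,0.0,0.0,0.0363,0.43],[-0.6793,-0.7609,0.0,0.0,0.0,0.0408,0.43],[-0.7547,-0.8455,0.0,0.0,0.0,0.0453,0.43]]]
[[[-0.088,-0.0724,0.0,0.0,0.0,0.0056,0.43],[-0.1759,-0.1448,0.0,0.0,0.0,0.0111,0.43],[-0.2639,-0.2171,0.0,0.0,0.0,0.0167,0.43],[-0.3519,-0.2895,0.0,0.0,0.0,0.0222,0.43],[-0.4399,-0.3619,0.0,0.0,0.0,0.0278,0.43],[-0.5278,-0.4343,0.0,0.0,0.0,0.0333,0.43],[-0.615
[... 753 characters left out ...]
0.0,0.0177,0.43],[-0.4068,-0.1529,0.0667,0.0,0.0,0.0222,0.43],[-0.4882,-0.1835,0.08,0.0,0.0,0.0266,0.43],[-0.5695,-0.2141,0.0933,0.0,0.0,0.031,0.43],[-0.6509,-0.2447,0.1067,0.0,0.0,0.0354,0.43],[-0.7323,-0.2753,0.12,0.0,0.0,0.0399,0.43],[-0.8136,-0.3058,0.1333,0.0,0.0,0.0443,0.43]]]
[[[-0.0696,-0.007,0.0533,0.0,0.0,0.0,0.43],[-0.1393,-0.0139,0.1067,0.0,0.0,0.0,0.43],[-0.2089,-0.0209,0.16,0.0,0.0,0.0,0.43],[-0.2785,-0.0279,0.2133,0.0,0.0,0.0,0.43],[-0.3482,-0.0349,0.2667,0.0,0.0,0.0,0.43],[-0.4178,-0.0418,0.32,0.0,0.0,0.0,0.43],[-0.4875,-0.0488,0.3733,0.0,0.0,0.0,0.43],[-0.5571,-0.0558,0.4267,0.0,0.0,0.0,0.43],[-0.6267,-0.0628,0.48,0.0,0.0,0.0,0.43],[-0.6964,-0.0697,0.5333,0.0,0.0,0.0,0.43]]]
```

>>> {"fn": "carry_out", "kwargs": {
  "deltas": [
    [[-0.09,-0.06,-0.02,0,0,0,0.43],[-0.18,-0.12,-0.04,0,0,0,0.43],[-0.27,-0.17,-0.05,0,0,0,0.43],[-0.36,-0.23,-0.07,0,0,0,0.43],[-0.46,-0.29,-0.09,0,0,0,0.43],[-0.55,-0.35,-0.11,0,0,0,0.43],[-0.64,-0.41,-0.13,0,0,0,0.43],[-0.73,-0.47,-0.14,0,0,0,0.43],[-0.82,-0.52,-0.16,0,0,0,0.43],[-0.91,-0.5813,-0.18,0,0,0,0.43]]
  ]
}}

```text
time_s: 0.93
position: [0.2606, 0.4888, 0.2495]
tcp_rot: [[-0.972, 0.237, -0.0], [0.237, 0.972, -0.001], [-0.0, -0.001, -1.0]]
force: [0.7, -0.1, 0.3]
opening: 0.336
grasp_force: 0.0
```

>>> {"fn": "carry_out", "kwargs": {
  "deltas": [
    [[-0.08,-0.08,0,0,0,0.0045,0.43],[-0.15,-0.17,0,0,0,0.009,0.43],[-0.23,-0.25,0,0,0,0.0136,0.43],[-0.3,-0.34,0,0,0,0.018,0.43],[-0.38,-0.42,0,0,0,0.0227,0.43],[-0.45,-0.51,0,0,0,0.027,0.43],[-0.53,-0.59,0,0,0,0.032,0.43],[-0.6,-0.68,0,0,0,0.036,0.43],[-0.68,-0.76,0,0,0,0.041,0.43],[-0.7547,-0.8455,0,0,0,0.0453,0.43]]
  ]
}}

```text
time_s: 1.77
position: [0.3401, 0.3386, 0.2495]
tcp_rot: [[-0.865, 0.501, -0.0], [0.501, 0.865, -0.001], [-0.0, -0.001, -1.0]]
force: [0.6, -0.0, -0.4]
opening: 0.285
grasp_force: 0.0
```

>>> {"fn": "carry_out", "kwargs": {
  "deltas": [
    [[-0.09,-0.07,0,0,0,0.0056,0.43],[-0.18,-0.14,0,0,0,0.011,0.43],[-0.26,-0.22,0,0,0,0.0167,0.43],[-0.35,-0.29,0,0,0,0.022,0.43],[-0.44,-0.36,0,0,0,0.028,0.43],[-0.53,-0.43,0,0,0,0.033,0.43],[-0.62,-0.51,0,0,0,0.039,0.43],[-0.7,-0.58,0,0,0,0.044,0.43],[-0.79,-0.65,0,0,0,0.05,0.43],[-0.8797,-0.7238,0,0,0,0.0556,0.43]]
  ]
}}

```text
time_s: 2.6
position: [0.3996, 0.1787, 0.2496]
tcp_rot: [[-0.641, 0.767, -0.0], [0.767, 0.641, -0.0], [-0.0, -0.001, -1.0]]
force: [0.6, 0.3, 0.0]
opening: 0.282
grasp_force: 0.0
```

>>> {"fn": "carry_out", "kwargs": {
  "deltas": [
    [[-0.09,-0.04,0.02,0,0,0.0042,0.43],[-0.18,-0.08,0.04,0,0,0.0083,0.43],[-0.27,-0.12,0.06,0,0,0.0125,0.43],[-0.35,-0.16,0.08,0,0,0.0167,0.43],[-0.44,-0.2,0.1,0,0,0.0208,0.43],[-0.53,-0.24,0.12,0,0,0.025,0.43],[-0.62,-0.28,0.14,0,0,0.0292,0.43],[-0.71,-0.32,0.16,0,0,0.0333,0.43],[-0.8,-0.36,0.18,0,0,0.0375,0.43],[-0.8864,-0.3957,0.2,0,0,0.0417,0.43]]
  ]
}}

```text
time_s: 3.43
position: [0.4393, 0.0389, 0.2194]
tcp_rot: [[-0.421, 0.907, -0.001], [0.907, 0.421, -0.0], [-0.0, -0.001, -1.0]]
force: [-0.8, 0.3, -0.7]
opening: 0.285
grasp_force: 0.0
```

>>> {"fn": "carry_out", "kwargs": {
  "deltas": [
    [[-0.08,-0.03,0.01,0,0,0.0044,0.43],[-0.16,-0.06,0.03,0,0,0.0089,0.43],[-0.24,-0.09,0.04,0,0,0.0133,0.43],[-0.33,-0.12,0.05,0,0,0.0177,0.43],[-0.41,-0.15,0.07,0,0,0.0222,0.43],[-0.49,-0.18,0.08,0,0,0.0266,0.43],[-0.57,-0.21,0.09,0,0,0.031,0.43],[-0.65,-0.24,0.11,0,0,0.0354,0.43],[-0.73,-0.28,0.12,0,0,0.04,0.43],[-0.8136,-0.3058,0.1333,0,0,0.0443,0.43]]
  ]
}}

```text
time_s: 4.27
position: [0.4486, -0.0907, 0.1995]
tcp_rot: [[-0.155, 0.988, -0.001], [0.988, 0.155, 0.0], [0.0, -0.001, -1.0]]
force: [0.4, -0.6, -0.1]
opening: 0.285
grasp_force: 0.0
```

>>> {"fn": "carry_out", "kwargs": {
  "deltas": [
    [[-0.07,-0.01,0.05,0,0,0,0.43],[-0.14,-0.01,0.11,0,0,0,0.43],[-0.21,-0.02,0.16,0,0,0,0.43],[-0.28,-0.03,0.21,0,0,0,0.43],[-0.35,-0.03,0.27,0,0,0,0.43],[-0.42,-0.04,0.32,0,0,0,0.43],[-0.49,-0.05,0.37,0,0,0,0.43],[-0.56,-0.06,0.43,0,0,0,0.43],[-0.63,-0.06,0.48,0,0,0,0.43],[-0.6964,-0.0697,0.5333,0,0,0,0.43]]
  ]
}}

```text
time_s: 5.1
position: [0.4561, -0.1957, 0.1187]
tcp_rot: [[-0.157, 0.988, 0.0], [0.988, 0.157, -0.0], [-0.0, 0.0, -1.0]]
force: [0.3, 0.2, 0.6]
opening: 0.287
grasp_force: 0.0
```

```bash
cat >> h.py <<'E'
CASE=[np.array([.546,-.1805,0]),.158]
def cw(x,y,z):return CASE[0]+yawR(CASE[1])@np.array([x,y,z])/1000
def bar(th):
    a=np.radians(164.24-th);return cw(56+152.75*np.cos(a),0,36.5+152.75*np.sin(a))
E
python3 - <<'E'
from h import *
R1=down(99.05);dz=np.array([0,0,-.019])
print(bar(0),bar(105))
plan([(bar(0)+dz,R1,.43,6),(bar(0)+dz,R1,1,4)]+[(bar(th)+dz,R1,1,1) for th in np.arange(1,31)*3.5])
E
```

```text
[ 0.4561258  -0.19481948  0.07798819] [ 0.67845229 -0.15939664  0.1677607 ]
[[[0.0,0.0,0.0678,0.0,0.0,0.0,0.43],[-0.0001,0.0,0.1356,0.0,0.0,0.0,0.43],[-0.0001,0.0001,0.2034,0.0,0.0,0.0,0.43],[-0.0001,0.0001,0.2712,0.0,0.0,0.0,0.43],[-0.0001,0.0001,0.339,0.0,0.0,0.0,0.43],[-0.0002,0.0001,0.4067,0.0,0.0,0.0,0.43],[-0.0002,0.0001,0.4067,0.0,0.0,0.0,1],[-0.0002,0.0001,0.4067,0.0,0.0,0.0,1],[-0.0002,0.0001,0.4067,0.0,0.0,0.0,1],[-0.0002,0.0001,0.4067,0.0,0.0,0.0,1]]]
[[[0.0,0.0187,-0.0593,0.0,0.0,0.0,1],[0.0,0.041,-0.1174,0.0,0.0,0.0,1],[0.0,0.0668,-0.174,0.0,0.0,0.0,1],[0.0,0.096,-0.2289,0.0,0.0,0.0,1],[0.0,0.1285,-0.2819,0.0,0.0,0.0,1],[0.0,0.1642,-0.3328,0.0,0.0,0.0,1],[0.0,0.2029,-0.3815,0.0,0.0,0.0,1],[0.0,0.2446,-0.4277,0.0,0.0,0.0,1],[0.0,0.2889,-0.4713,0.0,0.0,0.0,1],[0.0,0.3359,-0.5121,0.0,0.0,0.0,1]]]
[[[0.0,0.0494,-0.0379,0.0,0.0,0.0,1],[0.0,0.1009,-0.0726,0.0,0.0,0.0,1],[0.0,0.1545,-0.1042,0.0,0.0,0.0,1],[0.0,0.2099,-0.1324,0.0,0.0,0.0,1],[0.0,0.267,-0.1572,0.0,0.0,0.0,1],[0.0,0.3254,-0.1785,0.0,0.0,0.0,1],[0.0,0.3851,-0.1961,0.0,0.0,0.0,1],[0.0,0.4457,-0.2101,0.0,0.0,0.0,1],[0.0,0.507,-0.2204,0.0,0.0,0.0,1],[0.0,0.5689,-0.2268,0.0,0.0,0.0,1]]]
[[[0.0,0.0621,-0.0027,0.0,0.0,0.0,1],[0.0,0.1243,-0.0016,0.0,0.0,0.0,1],[0.0,0.1863,0.0033,0.0,0.0,0.0,1],[0.0,0.2479,0.012,0.0,0.0,0.0,1],[0.0,0.3089,0.0244,0.0,0.0,0.0,1],[0.0,0.3689,0.0405,0.0,0.0,0.0,1],[0.0,0.4279,0.0602,0.0,0.0,0.0,1],[0.0,0.4856,0.0835,0.0,0.0,0.0,1],[0.0,0.5417,0.1103,0.0,0.0,0.0,1],[0.0,0.5961,0.1405,0.0,0.0,0.0,1]]]
```

>>> {"fn": "carry_out", "kwargs": {
  "deltas": [
    [[0,0,0.068,0,0,0,0.43],[0,0,0.136,0,0,0,0.43],[0,0,0.203,0,0,0,0.43],[0,0,0.271,0,0,0,0.43],[0,0,0.339,0,0,0,0.43],[0,0,0.4067,0,0,0,0.43],[0,0,0.4067,0,0,0,1],[0,0,0.4067,0,0,0,1],[0,0,0.4067,0,0,0,1],[0,0,0.4067,0,0,0,1]]
  ]
}}

```text
time_s: 5.93
position: [0.4565, -0.1946, 0.0589]
tcp_rot: [[-0.157, 0.988, 0.002], [0.988, 0.157, -0.0], [-0.001, 0.001, -1.0]]
force: [1.6, 1.5, -2.3]
opening: 0.116
grasp_force: 30.0
```

>>> {"fn": "carry_out", "kwargs": {
  "deltas": [
    [[0,0.0187,-0.0593,0,0,0,1],[0,0.041,-0.1174,0,0,0,1],[0,0.0668,-0.174,0,0,0,1],[0,0.096,-0.2289,0,0,0,1],[0,0.1285,-0.2819,0,0,0,1],[0,0.1642,-0.3328,0,0,0,1],[0,0.2029,-0.3815,0,0,0,1],[0,0.2446,-0.4277,0,0,0,1],[0,0.2889,-0.4713,0,0,0,1],[0,0.3359,-0.5121,0,0,0,1]]
  ]
}}

```text
time_s: 6.77
position: [0.5043, -0.1872, 0.1363]
tcp_rot: [[-0.158, 0.987, -0.004], [0.987, 0.158, -0.001], [-0.001, -0.004, -1.0]]
force: [-6.2, -3.8, 3.6]
opening: 0.115
grasp_force: 30.0
```

>>> {"fn": "carry_out", "kwargs": {
  "deltas": [
    [[0,0.0494,-0.0379,0,0,0,1],[0,0.1009,-0.0726,0,0,0,1],[0,0.1545,-0.1042,0,0,0,1],[0,0.2099,-0.1324,0,0,0,1],[0,0.267,-0.1572,0,0,0,1],[0,0.3254,-0.1785,0,0,0,1],[0,0.3851,-0.1961,0,0,0,1],[0,0.4457,-0.2101,0,0,0,1],[0,0.507,-0.2204,0,0,0,1],[0,0.5689,-0.2268,0,0,0,1]]
  ]
}}

```text
time_s: 7.6
position: [0.5914, -0.1738, 0.1701]
tcp_rot: [[-0.157, 0.988, 0.002], [0.988, 0.157, -0.002], [-0.002, 0.002, -1.0]]
force: [-0.9, -4.0, 3.8]
opening: 0.113
grasp_force: 30.0
```

>>> {"fn": "carry_out", "kwargs": {
  "deltas": [
    [[0,0.0621,-0.0027,0,0,0,1],[0,0.1243,-0.0016,0,0,0,1],[0,0.1863,0.0033,0,0,0,1],[0,0.2479,0.012,0,0,0,1],[0,0.3089,0.0244,0,0,0,1],[0,0.3689,0.0405,0,0,0,1],[0,0.4279,0.0602,0,0,0,1],[0,0.4856,0.0835,0,0,0,1],[0,0.5417,0.1103,0,0,0,1],[0,0.5961,0.1405,0,0,0,1]]
  ]
}}

```text
time_s: 8.43
position: [0.6786, -0.1602, 0.1463]
tcp_rot: [[-0.157, 0.988, -0.002], [0.988, 0.157, -0.001], [-0.001, -0.002, -1.0]]
force: [-2.0, -6.8, -2.9]
opening: 0.112
grasp_force: 30.2
```

>>> {"fn": "carry_out", "kwargs": {
  "deltas": [
    [[0,0,0,0,0,0,0.43],[0,0,0,0,0,0,0.43],[0,0,0,0,0,0,0.43],[0,0,-0.05,0,0,0,0.43],[0,0,-0.15,0,0,0,0.43],[0,0,-0.27,0,0,0,0.43],[0,-0.05,-0.4,0,0,0,0.43],[0,-0.15,-0.53,0,0,0,0.43],[0,-0.3,-0.67,0,0,0,0.43],[0,-0.5,-0.8,0,0,0,0.43]]
  ]
}}

```text
time_s: 9.27
position: [0.6046, -0.1701, 0.2701]
tcp_rot: [[-0.158, 0.987, 0.003], [0.987, 0.158, 0.0], [-0.0, 0.003, -1.0]]
force: [-0.7, -0.5, 0.3]
opening: 0.285
grasp_force: 0.0
```

```bash
python3 - <<'E'
from h import *
p,R=load();p=p+R@np.array([0,-.075,-.12]);json.dump([p.tolist(),R.tolist()],open('cmd.json','w'));print(p,telemetry.read_state()['position'])
t=capture('top')[:,:,::-1].copy();s=capture('scene')[:,:,::-1].copy()
cv2.imwrite('pics/top1.png',t);cv2.imwrite('pics/scene1.png',s)
c=(yawR(.158),CASE[0],[box(-48,48,-66.5,66.5,6,36),box(-56,56,-74.5,74.5,0,36)],(0,255,255))
overlay(t,s,[c],[(325,180),(205,180)],3,'pics/o3.png')
E
```

```text
[ 0.60438593 -0.17119386  0.2687607 ] [ 0.60464047 -0.17013184  0.27006658]
```

View pics/o3.png

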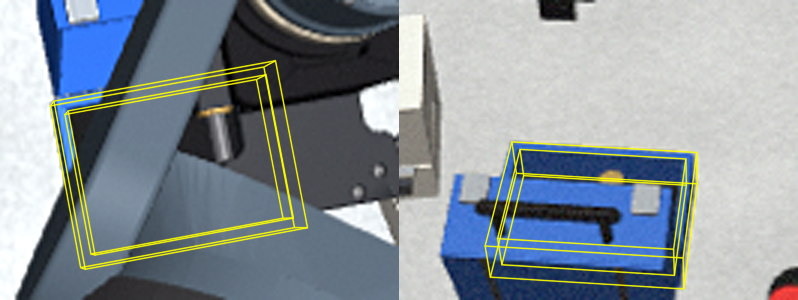

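```bash
cat >> h.py <<'E'
RR=rackR(-.068);RO=np.array([.523,.191,.055])
RT=np.c_[-RR[:,0],RR[:,1],-RR[:,2]]
PART=dict(weight=(-33.5,4),holder=(-11,74.5),jaw=(-11,-70))
def rk(part,h):u,v=PART[part];return RO+RR@np.array([u,v,h])/1000
def key(wps):
    """one call per waypoint: print last row only, save"""
    for q,Q in wps:
        p,R=load();q=np.array(q,float);d=R.T@(q-p)/.15;w=Rn.from_matrix(R.T@Q).as_rotvec()/(2*np.pi)
        r=[round(float(v),4)+0. for v in (*d,*w)];print(r,'BIG' if np.abs(d).max()>1 or np.linalg.norm(w)>.195 else '')
        p=p+R@np.array(r[:3])*.15;R=R@Rn.from_rotvec(np.array(r[3:])*2*np.pi).as_matrix()
        json.dump([p.tolist(),R.tolist()],open('cmd.json','w'))
E
python3 - <<'E'
from h import *
print(rk('weight',53),rk('weight',123))
key([((.55,-.05,.27),down(130)),((.46,.08,.25),down(165)),(rk('weight',123),RT),(rk('weight',53),RT)])
E
```

```text
[0.46788823 0.19876265 0.08414935] [0.43296912 0.20114082 0.14477112]
[0.8549, -0.231, -0.0083, 0.0, 0.0, -0.086] 
[1.0496, 0.0977, 0.1334, 0.0, 0.0, -0.0972] BIG
[0.3831, 0.7334, 0.7015, -0.0081, -0.0831, -0.0301] 
[0.0, 0.0, 0.4667, 0.0, 0.0, 0.0]
```

```bash
python3 - <<'E'
from h import *
json.dump([[ 0.60438593,-0.17119386,0.2687607],down(99.05).tolist()],open('cmd.json','w'))
key([((.54,-.04,.27),down(130)),((.46,.08,.25),down(165)),(rk('weight',123),RT),(rk('weight',53),RT)])
E
```

```text
[0.9313, -0.2863, -0.0083, 0.0, 0.0, -0.086] 
[0.9556, 0.1058, 0.1334, 0.0, 0.0, -0.0972] 
[0.3831, 0.7335, 0.7015, -0.0081, -0.0831, -0.0301] 
[0.0001, -0.0001, 0.4667, 0.0, 0.0, 0.0]
```

>>> {"fn": "carry_out", "kwargs": {
  "deltas": [
    [[0.09,-0.03,0,0,0,-0.009,0],[0.19,-0.06,0,0,0,-0.017,0],[0.28,-0.09,0,0,0,-0.026,0],[0.37,-0.11,0,0,0,-0.034,0],[0.47,-0.14,0,0,0,-0.043,0],[0.56,-0.17,-0.01,0,0,-0.052,0],[0.65,-0.2,-0.01,0,0,-0.06,0],[0.75,-0.23,-0.01,0,0,-0.069,0],[0.84,-0.26,-0.01,0,0,-0.077,0],[0.9313,-0.2863,-0.0083,0,0,-0.086,0]]
  ]
}}

```text
time_s: 10.2
position: [0.5395, -0.0383, 0.2698]
tcp_rot: [[-0.645, 0.764, 0.0], [0.764, 0.645, 0.001], [0.001, 0.001, -1.0]]
force: [0.0, 0.5, 0.3]
opening: 0.5
grasp_force: 0.0
```

>>> {"fn": "carry_out", "kwargs": {
  "deltas": [
    [[0.1,0.01,0.01,0,0,-0.01,0],[0.19,0.02,0.03,0,0,-0.019,0],[0.29,0.03,0.04,0,0,-0.029,0],[0.38,0.04,0.05,0,0,-0.039,0],[0.48,0.05,0.07,0,0,-0.049,0],[0.57,0.06,0.08,0,0,-0.058,0],[0.67,0.07,0.09,0,0,-0.068,0],[0.76,0.08,0.11,0,0,-0.078,0],[0.86,0.1,0.12,0,0,-0.087,0],[0.9556,0.1058,0.1334,0,0,-0.0972,0]]
  ]
}}

```text
time_s: 11.03
position: [0.4597, 0.0817, 0.2497]
tcp_rot: [[-0.967, 0.256, 0.001], [0.256, 0.967, 0.001], [-0.0, 0.001, -1.0]]
force: [0.4, 0.5, -0.0]
opening: 0.505
grasp_force: 0.0
```

>>> {"fn": "carry_out", "kwargs": {
  "deltas": [
    [[0.04,0.07,0.07,-0.0008,-0.008,-0.003,0],[0.08,0.15,0.14,-0.0016,-0.017,-0.006,0],[0.11,0.22,0.21,-0.0024,-0.025,-0.009,0],[0.15,0.29,0.28,-0.0032,-0.033,-0.012,0],[0.19,0.37,0.35,-0.004,-0.042,-0.015,0],[0.23,0.44,0.42,-0.0049,-0.05,-0.018,0],[0.27,0.51,0.49,-0.0057,-0.058,-0.021,0],[0.31,0.59,0.56,-0.0065,-0.066,-0.024,0],[0.34,0.66,0.63,-0.0073,-0.075,-0.027,0],[0.3831,0.7335,0.7015,-0.0081,-0.0831,-0.0301,0]]
  ]
}}

```text
time_s: 11.87
position: [0.4377, 0.1785, 0.1591]
tcp_rot: [[-0.892, 0.108, 0.439], [0.09, 0.994, -0.062], [-0.443, -0.016, -0.896]]
force: [0.6, -1.3, -0.7]
opening: 0.493
grasp_force: 0.0
```

```bash
python3 - <<'E'
from h import *
s=telemetry.read_state();print(s['position'],s['joint_positions'],load()[0])
t=capture('top')[:,:,::-1].copy();s=capture('scene')[:,:,::-1].copy()
cv2.imwrite('pics/top2.png',t);cv2.imwrite('pics/scene2.png',s)
P=yawR(.158)
c=(P,CASE[0],[box(-48,48,-66.5,66.5,6,36),box(-56,56,-74.5,74.5,0,36)],(0,255,255))
w=(RR,rk('weight',0),WT,(0,255,255))
overlay(t,s,[c,w],[(325,180),(205,180),(150,205),(368,205)],3,'pics/o4.png')
E
```

```text
[0.43772024 0.17850204 0.1591289 ] [ 15.18862065  21.69930741 123.86408696 -45.62984729  14.15958814
 -26.2780351 ] [0.4678869  0.19876037 0.08414426]
```

View pics/o4.png

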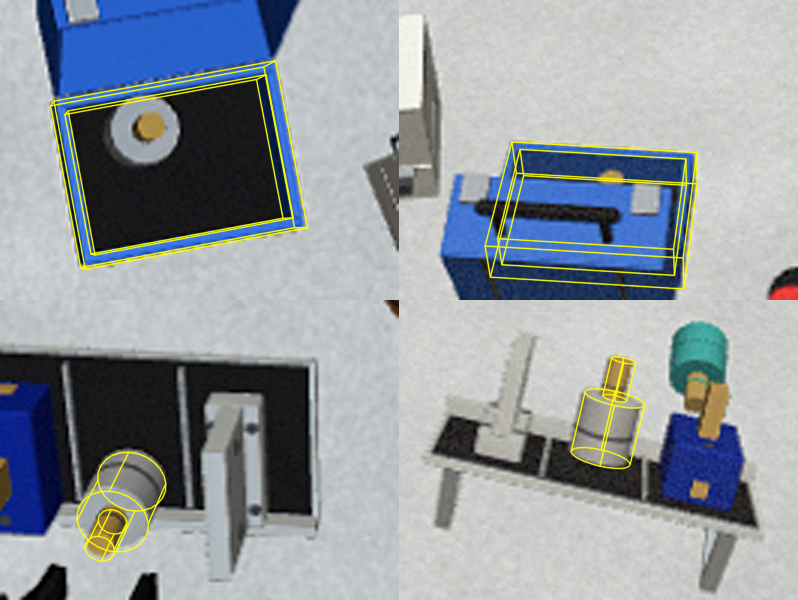

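```bash
cat >> h.py <<'E'
def setcmd(p,R):json.dump([np.array(p).tolist(),np.array(R).tolist()],open('cmd.json','w'))
TILT=18
RG=RT@Rn.from_euler('y',30-TILT,degrees=True).as_matrix()
if np.degrees(np.arccos(-RG[2,2]))>30:RG=RT@Rn.from_euler('y',-(30-TILT),degrees=True).as_matrix()
def gr(part,h,up=0): # TCP for grasp point at part height h, backed off by up (mm) along part axis
    return rk(part,h+up)+RG[:,2]*.019
E
python3 - <<'E'
from h import *
print(RG,gr('weight',72))
setcmd(rk('weight',123),RT)
key([(gr('weight',72,70),RG),(gr('weight',72),RG)])
# weight b rough from top view grip-top centre at z 84mm
f=lambda p:proj('top',[[p[0],p[1],.084]])[0]-[325+150/3-.5,180+122/3-.5]
x=least_squares(f,[.57,-.16]).x;print(x,yawR(-.158)@(np.r_[x,0]-CASE[0])*1e3)
E
```

```text
[[-0.94885852  0.06794761  0.30830282]
 [ 0.06462201  0.99768889 -0.02099697]
 [-0.30901699  0.         -0.95105652]] [0.46426794 0.19900921 0.08253376]
[0.0263, 0.0, -0.0028, 0.0, 0.0333, 0.0] 
[-0.0969, 0.0, 0.4565, 0.0, 0.0, 0.0] 
[ 0.57063737 -0.15471926] [28.38691655 21.58308651  0.        ]
```

>>> {"fn": "carry_out", "kwargs": {
  "deltas": [
    [[0.003,0,0,0,0.003,0,0],[0.006,0,0,0,0.007,0,0],[0.009,0,0,0,0.01,0,0],[0.012,0,0,0,0.014,0,0],[0.015,0,0,0,0.018,0,0],[0.018,0,0,0,0.022,0,0],[0.02,0,0,0,0.026,0,0],[0.0263,0,-0.0028,0,0.0333,0,0],[0.0263,0,-0.0028,0,0.0333,0,0],[0.0263,0,-0.0028,0,0.0333,0,0]]
  ]
}}

```text
time_s: 12.8
position: [0.4364, 0.1782, 0.1591]
tcp_rot: [[-0.963, 0.11, 0.247], [0.103, 0.994, -0.041], [-0.25, -0.014, -0.968]]
force: [0.8, -0.4, -0.1]
opening: 0.5
grasp_force: 0.0
```

```bash
python3 - <<'E'
from h import *
s=telemetry.read_state();print(s['position'],s['joint_positions'],s['tcp_rot'])
print(gr('weight',72,70))
E
```

```text
[0.43643344 0.17823558 0.1590992 ] [ 12.07266148  21.39035486 116.4162566  -10.85185354  29.12109404
 -62.85060364] [[-0.96288321  0.10964304  0.24664617]
 [ 0.10268417  0.99387108 -0.040942  ]
 [-0.2496235  -0.01409571 -0.96824037]]
[0.42934883 0.20138738 0.14315553]
```

```bash
python3 - <<'E'
from h import *
s=telemetry.read_state();setcmd(s['position'],s['tcp_rot'])
key([(gr('weight',72,60),RG),(gr('weight',72),RG)])
E
```

```text
[0.07, 0.1519, 0.1491, -0.004, -0.0099, -0.0058] 
[-0.0831, 0.0001, 0.3913, 0.0, 0.0, 0.0]
```

>>> {"fn": "carry_out", "kwargs": {
  "deltas": [
    [[0.01,0.02,0.02,-0.0005,-0.0012,-0.0007,0],[0.02,0.04,0.04,-0.001,-0.0025,-0.0014,0],[0.03,0.06,0.06,-0.0015,-0.0037,-0.0021,0],[0.035,0.08,0.075,-0.002,-0.005,-0.0029,0],[0.044,0.095,0.093,-0.0025,-0.0062,-0.0036,0],[0.053,0.114,0.112,-0.003,-0.0074,-0.0044,0],[0.061,0.133,0.13,-0.0035,-0.0087,-0.005,0],[0.07,0.1519,0.1491,-0.004,-0.0099,-0.0058,0],[0.07,0.1519,0.1491,-0.004,-0.0099,-0.0058,0],[0.07,0.1519,0.1491,-0.004,-0.0099,-0.0058,0]]
  ]
}}

```text
time_s: 13.63
position: [0.4326, 0.2007, 0.1334]
tcp_rot: [[-0.95, 0.066, 0.305], [0.062, 0.998, -0.023], [-0.306, -0.003, -0.952]]
force: [-0.6, -0.2, -0.2]
opening: 0.499
grasp_force: 0.0
```

>>> {"fn": "carry_out", "kwargs": {
  "deltas": [
    [[-0.01,0,0.05,0,0,0,0],[-0.02,0,0.1,0,0,0,0],[-0.03,0,0.15,0,0,0,0],[-0.04,0,0.2,0,0,0,0],[-0.05,0,0.25,0,0,0,0],[-0.063,0,0.3,0,0,0,0],[-0.073,0,0.345,0,0,0,0],[-0.0831,0,0.3913,0,0,0,0],[-0.0831,0,0.3913,0,0,0,0],[-0.0831,0,0.3913,0,0,0,0]]
  ]
}}

```text
time_s: 14.47
position: [0.4627, 0.1983, 0.0812]
tcp_rot: [[-0.95, 0.067, 0.305], [0.063, 0.998, -0.023], [-0.306, -0.003, -0.952]]
force: [0.1, 0.1, 0.7]
opening: 0.5
grasp_force: 0.0
```

>>> {"fn": "carry_out", "kwargs": {
  "deltas": [
    [[0,0,0,0,0,0,1],[0,0,0,0,0,0,1],[0,0,0,0,0,0,1],[0,0,0,0,0,0,1],[0,0,0,0,0,0,1],[0,0,0,0,0,0,1],[0,0,0,0,0,0,1],[0,0,0,0,0,0,1],[0,0,0,0,0,0,1],[0,0,0,0,0,0,1]]
  ]
}}

```text
time_s: 15.3
position: [0.4623, 0.1983, 0.0816]
tcp_rot: [[-0.95, 0.067, 0.305], [0.063, 0.998, -0.023], [-0.306, -0.003, -0.952]]
force: [-1.9, -2.7, 1.0]
opening: 0.198
grasp_force: 29.7
```

```bash
python3 - <<'E'
from h import *
s=telemetry.read_state();print(s['position'],s['joint_positions'],load()[0],s['opening']*87)
E
```

```text
[0.46229195 0.19826942 0.08162147] [ 13.85629143  32.51597588 118.28948344 -24.42248276  13.37408138
 -49.302023  ] [0.46426548 0.1990164  0.08253409] 17.26837595422214
```

```bash
cat >> h.py <<'E'
def rel(part,p,R): # tool pose in part frame
    return RR.T@(p-rk(part,0)),RR.T@R
def pl(b,rl,x,y,z): # TCP pose to have part base at case (x,y,z) mm
    Rp=yawR(CASE[1]);return cw(x,y,z)+Rp@rl[0],Rp@rl[1]
def ramp(r):pass
E
python3 - <<'E'
from h import *
p=np.array([.4624,.1983,.0815]);R=telemetry.read_state()['tcp_rot'];U,_,V=np.linalg.svd(R);R=U@V
rl=rel('weight',p,R);np.save('rl.npy',np.c_[rl[0],rl[1]]);print(rl)
setcmd(p,R)
T=pl(0,rl,-24.5,41,90);print(T[0])
key([(p+RR[:,2]*.08+[0,0,.02],R),(np.array([.46,.09,.22]),T[1]),(np.array([.50,-.045,.22]),T[1]),(pl(0,rl,-24.5,41,90)[0],T[1]),(pl(0,rl,-24.5,41,9)[0],T[1]),(pl(0,rl,-24.5,41,6)[0],T[1])])
E
```

```text
(array([-0.00603941, -0.0008345 ,  0.05342766]), array([[-0.97748382, -0.00207713, -0.21100017],
       [-0.00159614,  0.99999573, -0.00244985],
       [ 0.21100436, -0.0020579 , -0.97748295]]))
[ 0.50952121 -0.14563998  0.14342766]
[0.0717, -0.0015, -0.6483, 0.0, 0.0, 0.0] 
[-0.3846, -0.7225, -0.2188, -0.0019, 0.0829, -0.0365] 
[-0.1177, -0.931, -0.0234, 0.0, 0.0, 0.0] 
[-0.065, -0.6714, 0.5097, 0.0, 0.0, 0.0] 
[-0.114, 0.0012, 0.5278, 0.0, 0.0, 0.0] 
[-0.0042, 0.0, 0.0196, 0.0, 0.0, 0.0]
```

>>> {"fn": "carry_out", "kwargs": {
  "deltas": [
    [[0.003,0,-0.03,0,0,0,1],[0.01,0,-0.09,0,0,0,1],[0.018,0,-0.16,0,0,0,1],[0.025,0,-0.23,0,0,0,1],[0.033,-0.001,-0.3,0,0,0,1],[0.042,-0.001,-0.38,0,0,0,1],[0.05,-0.001,-0.46,0,0,0,1],[0.058,-0.001,-0.53,0,0,0,1],[0.066,-0.0015,-0.6,0,0,0,1],[0.0717,-0.0015,-0.6483,0,0,0,1]]
  ]
}}

```text
time_s: 16.13
position: [0.4219, 0.2013, 0.1721]
tcp_rot: [[-0.95, 0.067, 0.306], [0.063, 0.998, -0.022], [-0.307, -0.002, -0.952]]
force: [0.4, 0.6, -3.9]
opening: 0.197
grasp_force: 29.7
```

>>> {"fn": "carry_out", "kwargs": {
  "deltas": [
    [[-0.03,-0.07,-0.02,-0.0002,0.008,-0.0036,1],[-0.07,-0.14,-0.04,-0.0004,0.017,-0.007,1],[-0.11,-0.22,-0.065,-0.0006,0.025,-0.011,1],[-0.15,-0.29,-0.09,-0.0008,0.033,-0.0146,1],[-0.19,-0.36,-0.11,-0.001,0.042,-0.018,1],[-0.23,-0.43,-0.13,-0.0011,0.05,-0.022,1],[-0.27,-0.51,-0.153,-0.0013,0.058,-0.0256,1],[-0.31,-0.58,-0.175,-0.0015,0.066,-0.029,1],[-0.35,-0.65,-0.197,-0.0017,0.075,-0.033,1],[-0.3846,-0.7225,-0.2188,-0.0019,0.0829,-0.0365,1]]
  ]
}}

```text
time_s: 16.97
position: [0.4612, 0.0897, 0.2207]
tcp_rot: [[-0.965, -0.161, -0.207], [-0.157, 0.987, -0.035], [0.21, -0.001, -0.978]]
force: [0.4, 1.2, -4.4]
opening: 0.199
grasp_force: 29.8
```

```bash
python3 - <<'E'
from h import *
s=telemetry.read_state();print(s['position'],s['joint_positions'],s['tcp_rot'],s['opening'])
E
```

```text
[0.46121227 0.08967343 0.22071333] [ -1.16260361  23.86313638  95.71016281  -2.36029059  72.34060997
 -99.44613419] [[-0.96510943 -0.16062058 -0.20679655]
 [-0.15675522  0.98701521 -0.03505385]
 [ 0.20974171 -0.00141436 -0.9777558 ]] 0.19949925864933396
```

>>> {"fn": "carry_out", "kwargs": {
  "deltas": [
    [[-0.012,-0.09,-0.002,0,0,0,1],[-0.024,-0.19,-0.005,0,0,0,1],[-0.035,-0.28,-0.007,0,0,0,1],[-0.047,-0.37,-0.009,0,0,0,1],[-0.059,-0.47,-0.012,0,0,0,1],[-0.07,-0.56,-0.014,0,0,0,1],[-0.082,-0.65,-0.016,0,0,0,1],[-0.094,-0.75,-0.019,0,0,0,1],[-0.106,-0.84,-0.021,0,0,0,1],[-0.1177,-0.931,-0.0234,0,0,0,1]]
  ]
}}

```text
time_s: 17.8
position: [0.5006, -0.0462, 0.2201]
tcp_rot: [[-0.965, -0.159, -0.207], [-0.155, 0.987, -0.035], [0.21, -0.002, -0.978]]
force: [-0.7, -0.5, -4.6]
opening: 0.197
grasp_force: 29.8
```

>>> {"fn": "carry_out", "kwargs": {
  "deltas": [
    [[-0.007,-0.08,0.04,0,0,0,1],[-0.014,-0.16,0.09,0,0,0,1],[-0.021,-0.24,0.14,0,0,0,1],[-0.03,-0.32,0.2,0,0,0,1],[-0.037,-0.4,0.26,0,0,0,1],[-0.045,-0.48,0.32,0,0,0,1],[-0.052,-0.56,0.39,0,0,0,1],[-0.06,-0.63,0.46,0,0,0,1],[-0.065,-0.6714,0.5097,0,0,0,1],[-0.065,-0.6714,0.5097,0,0,0,1]]
  ]
}}

```text
time_s: 18.63
position: [0.5089, -0.1466, 0.1415]
tcp_rot: [[-0.965, -0.158, -0.21], [-0.154, 0.987, -0.034], [0.213, -0.0, -0.977]]
force: [-0.2, 0.6, -3.8]
opening: 0.194
grasp_force: 29.8
```

```bash
python3 - <<'E'
from h import *
rl=np.load('rl.npy');rl=(rl[:,0],rl[:,1:])
st=telemetry.read_state();p,R=st['position'],st['tcp_rot'];print(p)
t=capture('top')[:,:,::-1].copy();s=capture('scene')[:,:,::-1].copy()
cv2.imwrite('pics/top3.png',t);cv2.imwrite('pics/scene3.png',s)
Rp=R@rl[1].T;b=p-Rp@rl[0]
c=(yawR(.158),CASE[0],[box(-48,48,-66.5,66.5,6,36)],(0,255,255))
overlay(t,s,[c,(Rp,b,WT,(0,0,255))],[(335,160),(230,160)],4,'pics/o5.png')
E
```

```text
[ 0.50893338 -0.14662508  0.14146429]
```

View pics/o5.png

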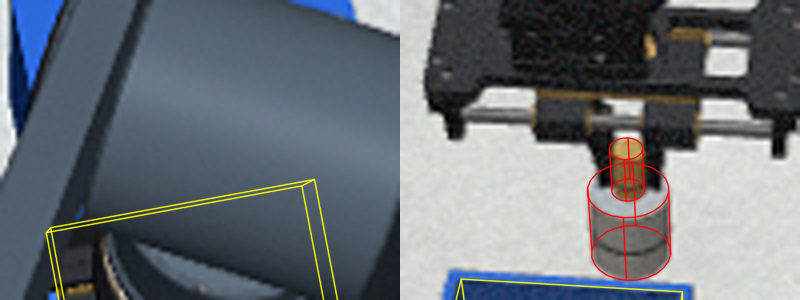

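>>> {"fn": "carry_out", "kwargs": {
  "deltas": [
    [[-0.012,0,0.06,0,0,0,1],[-0.026,0,0.12,0,0,0,1],[-0.039,0,0.18,0,0,0,1],[-0.052,0,0.24,0,0,0,1],[-0.065,0,0.3,0,0,0,1],[-0.078,0.001,0.36,0,0,0,1],[-0.091,0.001,0.42,0,0,0,1],[-0.104,0.001,0.48,0,0,0,1],[-0.114,0.0012,0.5278,0,0,0,1],[-0.114,0.0012,0.5278,0,0,0,1]]
  ]
}}

```text
time_s: 19.57
position: [0.5089, -0.145, 0.0608]
tcp_rot: [[-0.965, -0.159, -0.21], [-0.156, 0.987, -0.034], [0.213, -0.0, -0.977]]
force: [-0.7, 1.1, -4.8]
opening: 0.197
grasp_force: 29.8
```

>>> {"fn": "carry_out", "kwargs": {
  "deltas": [
    [[0,0,0.003,0,0,0,1],[-0.001,0,0.006,0,0,0,1],[-0.002,0,0.009,0,0,0,1],[-0.003,0,0.012,0,0,0,1],[-0.004,0,0.016,0,0,0,1],[-0.0042,0,0.0196,0,0,0,1],[-0.0042,0,0.0196,0,0,0,1],[-0.0042,0,0.0196,0,0,0,1],[-0.0042,0,0.0196,0,0,0,1],[-0.0042,0,0.0196,0,0,0,1]]
  ]
}}

```text
time_s: 20.4
position: [0.51, -0.1454, 0.0595]
tcp_rot: [[-0.965, -0.159, -0.207], [-0.155, 0.987, -0.035], [0.21, -0.002, -0.978]]
force: [0.6, 0.5, -4.3]
opening: 0.197
grasp_force: 29.8
```

>>> {"fn": "carry_out", "kwargs": {
  "deltas": [
    [[0,0,0.002,0,0,0,1],[-0.001,0,0.004,0,0,0,1],[-0.002,0,0.006,0,0,0,1],[-0.002,0,0.008,0,0,0,1],[-0.002,0,0.01,0,0,0,1],[-0.003,0,0.012,0,0,0,1],[-0.0028,0,0.013,0,0,0,1],[-0.0028,0,0.013,0,0,0,1],[-0.0028,0,0.013,0,0,0,1],[-0.0028,0,0.013,0,0,0,1]]
  ]
}}

```text
time_s: 21.23
position: [0.5105, -0.1458, 0.0587]
tcp_rot: [[-0.965, -0.16, -0.206], [-0.155, 0.987, -0.036], [0.209, -0.003, -0.978]]
force: [0.1, -0.2, 5.2]
opening: 0.196
grasp_force: 29.8
```

```bash
python3 - <<'E'
from h import *
p,R=load();p=p+R@np.array([-.0028,0,.013])*.15;setcmd(p,R)
for px,z in(((145,131),.054),((151,124.5),.084)):
    uv=np.array([325+px[0]/3-.5,180+px[1]/3-.5])
    f=lambda q:proj('top',[[q[0],q[1],z]])[0]-uv
    x=least_squares(f,[.57,-.16]).x;print(x,yawR(-.158)@(np.r_[x,0]-CASE[0])*1e3)
uvs=np.array([205+(612-399)/3-.5,180+174/3-.5])
q,e=tri(uvs,[325+151/3-.5,180+124.5/3-.5]);print(q,e,yawR(-.158)@(q-CASE[0])*1e3)
# circle detect on the top crop
t=cv2.imread('pics/top2.png');g=cv2.cvtColor(t[200:250,350:400],cv2.COLOR_BGR2GRAY);m=(g>90).astype(np.uint8)
hsv=cv2.cvtColor(t[200:250,350:400],cv2.COLOR_BGR2HSV);b=((hsv[...,0]>12)&(hsv[...,0]<30)&(hsv[...,1]>90)&(hsv[...,2]>60))
ys,xs=np.nonzero(b);print('brass',xs.mean()+350,ys.mean()+200,len(xs),xs.min()+350,xs.max()+350,ys.min()+200,ys.max()+200)
E
```

```text
[ 0.56706876 -0.15537771] [24.75915384 21.49433683  0.        ]
[ 0.56906621 -0.15529698] [26.74442115 21.25977311  0.        ]
[ 0.56876838 -0.15516906  0.09029869] 0.47068828464847456 [26.47043105 21.43296409 90.29868871]
brass 374.921875 221.625 64 371 379 217 226
```

```bash
python3 - <<'E'
from h import *
p,R=load();RD=down(189.05)
b=lambda y,z,x=25:np.r_[cw(x,y,0)[:2],z]
key([(p+[0,0,.048],R),(b(21.4,.104),RD),(b(21.4,.059),RD),(b(21.4,.061),RD),(b(41.5,.061,24.5),RD),(b(41.5,.0585,24.5),RD)])
E
```

```text
[0.0676, -0.0007, -0.3128, 0.0, 0.0, 0.0] 
[-0.3639, -0.1257, -0.0685, -0.0004, -0.0339, 0.0003] 
[0.0001, 0.0, 0.3, 0.0, 0.0, 0.0] 
[0.0, 0.0, -0.0134, 0.0, 0.0, 0.0] 
[0.0034, 0.134, 0.0, 0.0, 0.0, 0.0] 
[0.0, 0.0, 0.0167, 0.0, 0.0, 0.0]
```

>>> {"fn": "carry_out", "kwargs": {
  "deltas": [
    [[0,0,0,0,0,0,0.1],[0,0,0,0,0,0,0.1],[0,0,0,0,0,0,0.1],[0,0,0,0,0,0,0.1],[0.005,0,-0.02,0,0,0,0.1],[0.015,0,-0.07,0,0,0,0.1],[0.03,0,-0.14,0,0,0,0.1],[0.045,0,-0.21,0,0,0,0.1],[0.06,-0.0007,-0.27,0,0,0,0.1],[0.0676,-0.0007,-0.3128,0,0,0,0.1]]
  ]
}}

```text
time_s: 22.07
position: [0.5105, -0.1458, 0.1074]
tcp_rot: [[-0.966, -0.159, -0.205], [-0.155, 0.987, -0.036], [0.208, -0.003, -0.978]]
force: [-0.1, 0.7, -0.9]
opening: 0.447
grasp_force: 0.0
```

>>> {"fn": "carry_out", "kwargs": {
  "deltas": [
    [[-0.04,-0.01,-0.01,0,-0.004,0,0.1],[-0.08,-0.03,-0.015,0,-0.007,0,0.1],[-0.12,-0.04,-0.02,0,-0.011,0,0.1],[-0.16,-0.055,-0.03,0,-0.015,0,0.1],[-0.2,-0.07,-0.04,0,-0.019,0,0.1],[-0.25,-0.085,-0.047,0,-0.023,0,0.1],[-0.29,-0.1,-0.055,0,-0.027,0,0.1],[-0.33,-0.115,-0.06,0,-0.031,0,0.1],[-0.3639,-0.1257,-0.0685,-0.0004,-0.0339,0.0003,0.1],[-0.3639,-0.1257,-0.0685,-0.0004,-0.0339,0.0003,0.1]]
  ]
}}

```text
time_s: 22.9
position: [0.5683, -0.1557, 0.1041]
tcp_rot: [[-0.988, -0.157, 0.003], [-0.157, 0.988, 0.001], [-0.003, 0.0, -1.0]]
force: [-0.4, 0.0, 0.7]
opening: 0.451
grasp_force: 0.0
```

>>> {"fn": "carry_out", "kwargs": {
  "deltas": [
    [[0,0,0.04,0,0,0,0.1],[0,0,0.1,0,0,0,0.1],[0,0,0.16,0,0,0,0.1],[0,0,0.22,0,0,0,0.1],[0,0,0.27,0,0,0,0.1],[0,0,0.3,0,0,0,0.1],[0,0,0.3,0,0,0,1],[0,0,0.3,0,0,0,1],[0,0,0.3,0,0,0,1],[0,0,0.3,0,0,0,1]]
  ]
}}

```text
time_s: 23.73
position: [0.5687, -0.1562, 0.0599]
tcp_rot: [[-0.987, -0.158, 0.003], [-0.158, 0.987, -0.002], [-0.003, -0.002, -1.0]]
force: [-0.2, -3.6, 2.5]
opening: 0.232
grasp_force: 1.6
```

>>> {"fn": "carry_out", "kwargs": {
  "deltas": [
    [[0,0,0,0,0,0,1],[0,0,0,0,0,0,1],[0,0,0,0,0,0,1],[0,0,-0.007,0,0,0,1],[0,0,-0.0134,0,0,0,1],[0,0,-0.0134,0,0,0,1],[0,0,-0.0134,0,0,0,1],[0,0,-0.0134,0,0,0,1],[0,0,-0.0134,0,0,0,1],[0,0,-0.0134,0,0,0,1]]
  ]
}}

```text
time_s: 24.57
position: [0.5675, -0.155, 0.0609]
tcp_rot: [[-0.988, -0.157, 0.001], [-0.157, 0.988, 0.001], [-0.001, 0.001, -1.0]]
force: [-0.7, 0.5, -4.7]
opening: 0.198
grasp_force: 29.8
```

>>> {"fn": "carry_out", "kwargs": {
  "deltas": [
    [[0,0.015,0,0,0,0,1],[0.001,0.033,0,0,0,0,1],[0.001,0.051,0,0,0,0,1],[0.002,0.069,0,0,0,0,1],[0.002,0.087,0,0,0,0,1],[0.003,0.105,0,0,0,0,1],[0.003,0.123,0,0,0,0,1],[0.0034,0.134,0,0,0,0,1],[0.0034,0.134,0,0,0,0,1],[0.0034,0.134,0,0,0,0,1]]
  ]
}}

```text
time_s: 25.4
position: [0.5644, -0.1358, 0.0613]
tcp_rot: [[-0.988, -0.157, 0.002], [-0.157, 0.988, -0.0], [-0.002, -0.0, -1.0]]
force: [0.5, -2.8, -4.4]
opening: 0.2
grasp_force: 29.9
```

```bash
python3 - <<'E'
from h import *
p,R=load();G=gr('holder',66,60);print(G,gr('holder',66))
key([(p+[-.02,.03,.13],R),((.50,.02,.23),down(186)),((.47,.15,.22),down(181)),(G+[0,0,.04],RG),(G,RG),(gr('holder',66),RG)])
E
```

```text
[0.46156119 0.26985687 0.14054913] [0.49149185 0.26781844 0.0885876 ]
[0.1, 0.2186, -0.8667, 0.0, 0.0, 0.0] 
[0.1559, 0.873, -0.2766, 0.0, 0.0, 0.0084] 
[0.1082, 0.8829, 0.0668, 0.0, 0.0, 0.0139] 
[0.0423, 0.7998, 0.2631, 0.0022, -0.0499, 0.0135] 
[0.0823, 0.0001, 0.2537, 0.0, 0.0, 0.0] 
[-0.0832, 0.0001, 0.3912, 0.0, 0.0, 0.0]
```

>>> {"fn": "carry_out", "kwargs": {
  "deltas": [
    [[0,0,0.005,0,0,0,1],[0,0,0.01,0,0,0,1],[0,0,0.014,0,0,0,1],[0,0,0.0167,0,0,0,1],[0,0,0.0167,0,0,0,1],[0,0,0.0167,0,0,0,0.1],[0,0,0.0167,0,0,0,0.1],[0,0,0.0167,0,0,0,0.1],[0,0,0.0167,0,0,0,0.1],[0,0,0.0167,0,0,0,0.1]]
  ]
}}

```text
time_s: 26.23
position: [0.564, -0.135, 0.0584]
tcp_rot: [[-0.988, -0.157, 0.001], [-0.157, 0.988, 0.001], [-0.001, 0.001, -1.0]]
force: [0.5, 0.2, 0.0]
opening: 0.429
grasp_force: 0.0
```

>>> {"fn": "carry_out", "kwargs": {
  "deltas": [
    [[0,0,-0.05,0,0,0,0.1],[0,0,-0.13,0,0,0,0.1],[0,0,-0.22,0,0,0,0.1],[0,0,-0.32,0,0,0,0.1],[0.02,0.04,-0.42,0,0,0,0.1],[0.03,0.07,-0.52,0,0,0,0.1],[0.05,0.11,-0.61,0,0,0,0.1],[0.07,0.15,-0.7,0,0,0,0.1],[0.08,0.18,-0.79,0,0,0,0.1],[0.1,0.2186,-0.8667,0,0,0,0.1]]
  ]
}}

```text
time_s: 27.07
position: [0.5442, -0.1053, 0.1907]
tcp_rot: [[-0.988, -0.157, 0.003], [-0.157, 0.988, -0.0], [-0.003, -0.001, -1.0]]
force: [0.1, 1.3, -1.1]
opening: 0.449
grasp_force: 0.0
```

>>> {"fn": "carry_out", "kwargs": {
  "deltas": [
    [[0.016,0.09,-0.03,0,0,0.0008,0.1],[0.03,0.17,-0.06,0,0,0.0017,0.1],[0.047,0.26,-0.08,0,0,0.0025,0.1],[0.06,0.35,-0.11,0,0,0.0034,0.1],[0.08,0.44,-0.14,0,0,0.0042,0.1],[0.09,0.52,-0.17,0,0,0.005,0.1],[0.11,0.61,-0.19,0,0,0.0059,0.1],[0.125,0.7,-0.22,0,0,0.0067,0.1],[0.14,0.79,-0.25,0,0,0.0076,0.1],[0.1559,0.873,-0.2766,0,0,0.0084,0.1]]
  ]
}}

```text
time_s: 27.9
position: [0.4988, 0.022, 0.2299]
tcp_rot: [[-0.994, -0.105, -0.001], [-0.105, 0.994, 0.001], [0.001, 0.001, -1.0]]
force: [-0.5, -0.9, 0.4]
opening: 0.447
grasp_force: 0.0
```

>>> {"fn": "carry_out", "kwargs": {
  "deltas": [
    [[0.011,0.09,0.007,0,0,0.0014,0.1],[0.02,0.18,0.013,0,0,0.0028,0.1],[0.03,0.26,0.02,0,0,0.0042,0.1],[0.04,0.35,0.027,0,0,0.0056,0.1],[0.054,0.44,0.033,0,0,0.007,0.1],[0.065,0.53,0.04,0,0,0.0083,0.1],[0.076,0.62,0.047,0,0,0.0097,0.1],[0.087,0.71,0.053,0,0,0.011,0.1],[0.097,0.79,0.06,0,0,0.0125,0.1],[0.1082,0.8829,0.0668,0,0,0.0139,0.1]]
  ]
}}

```text
time_s: 28.73
position: [0.4686, 0.1514, 0.2197]
tcp_rot: [[-1.0, -0.018, -0.001], [-0.018, 1.0, 0.001], [0.001, 0.001, -1.0]]
force: [0.4, -0.4, -0.8]
opening: 0.447
grasp_force: 0.0
```

>>> {"fn": "carry_out", "kwargs": {
  "deltas": [
    [[0.004,0.08,0.026,0.0002,-0.005,0.0013,0.1],[0.008,0.16,0.053,0.0004,-0.01,0.0027,0.1],[0.013,0.24,0.079,0.0007,-0.015,0.004,0.1],[0.017,0.32,0.105,0.0009,-0.02,0.0054,0.1],[0.021,0.4,0.13,0.0011,-0.025,0.0067,0.1],[0.025,0.48,0.158,0.0013,-0.03,0.008,0.1],[0.03,0.56,0.184,0.0015,-0.035,0.0094,0.1],[0.034,0.64,0.21,0.0018,-0.04,0.0108,0.1],[0.038,0.72,0.237,0.002,-0.045,0.012,0.1],[0.0423,0.7998,0.2631,0.0022,-0.0499,0.0135,0.1]]
  ]
}}

```text
time_s: 29.57
position: [0.4601, 0.2709, 0.1802]
tcp_rot: [[-0.949, 0.068, 0.309], [0.065, 0.998, -0.021], [-0.309, 0.0, -0.951]]
force: [0.1, -0.6, -0.3]
opening: 0.45
grasp_force: 0.0
```

```bash
python3 - <<'E'
from h import *
s=telemetry.read_state();p,R=s['position'],s['tcp_rot'];print(p,gr('holder',66,60)+[0,0,.04],s['joint_positions'],R-RG)
t=capture('top')[:,:,::-1].copy();sc=capture('scene')[:,:,::-1].copy()
cv2.imwrite('pics/top4.png',t);cv2.imwrite('pics/scene4.png',sc)
# holder: blue silhouette vs model, search du,dv in scene+top
def mask(im):
    h=cv2.cvtColor(im,cv2.COLOR_BGR2HSV);return ((h[...,0]>105)&(h[...,0]<130)&(h[...,1]>120)&(h[...,2]>25)).astype(np.uint8)
t0=cv2.imread('pics/top0.png');s0=cv2.imread('pics/scene0.png');best=[]
P=HOLD[0][0]
for du in np.arange(-5,6,1.):
  for dv in np.arange(-5,6,1.):
    sc_=[]
    for n,im,roi in(('top',t0,(125,200,80,90)),('scene',s0,(440,230,60,60))):
        x,y,w,h=roi;m=mask(im)[y:y+h,x:x+w];q=(proj(n,(RO+RR@(np.array([-11+du,74.5+dv,0])/1000))+P@RR.T)-[x,y])
        k=np.zeros_like(m);hull=cv2.convexHull((q*16).astype(np.int32).reshape(-1,1,2));cv2.fillConvexPoly(k,hull,1,shift=4)
        sc_.append((m&k).sum()/(m|k).sum())
    best.append((sum(sc_),du,dv,*sc_))
for b in sorted(best)[-5:]:print(np.round(b,3))
E
```

```text
[0.46010605 0.27094779 0.18018783] [0.46156119 0.26985687 0.18054913] [ 23.16404845  22.84375989 108.76593684 -14.89283684  33.11046344
 -51.53325386] [[ 1.26128898e-04 -1.19956656e-04  4.14294871e-04]
 [-2.72331733e-06  8.08679019e-06  3.79296907e-04]
 [-3.87588377e-04  3.88431420e-04  1.26101757e-04]]
[1.454 3.    0.    0.702 0.753]
[ 1.454  4.    -1.     0.702  0.753]
[1.455 4.    0.    0.704 0.751]
[ 1.457  2.    -1.     0.702  0.755]
[ 1.457  3.    -1.     0.702  0.755]
```

```bash
python3 - <<'E'
from h import *
t0=cv2.imread('pics/top0.png');s0=cv2.imread('pics/scene0.png')
def mask(im):
    im=im.astype(int);return ((im[...,0]-im[...,2]>12)&(im[...,0]-im[...,1]>10)).astype(np.uint8)
def run(part,parts,mk,rois,du0,dv0):
  best=[];u,v=PART[part]
  for du in np.arange(du0-5,du0+6,1.):
   for dv in np.arange(dv0-5,dv0+6,1.):
    sc=[]
    for n,im,(x,y,w,h) in rois:
        m=mk(im)[y:y+h,x:x+w];k=np.zeros_like(m)
        for g in parts:
            q=proj(n,RO+RR@(np.array([u+du,v+dv,0])/1000)+g[0]@RR.T)-[x,y]
            cv2.fillConvexPoly(k,cv2.convexHull(np.round(q*16).astype(np.int32).reshape(-1,1,2)),1,shift=4)
        sc.append((m&k).sum()/(m|k).sum())
    best.append((sum(sc),du,dv,*sc))
  for i in(0,3,4):print(part,np.round(sorted(best,key=lambda b:b[i])[-3:],3).tolist())
# exclude tang: brass inside hull -> fill mask by convex hull of biggest blob
def mh(im):
    m=mask(im);o=np.zeros_like(m)
    for r in((125,200,80,90),(440,230,60,60)):
        x,y,w,h=r
        if im is t0 and y!=200 or im is s0 and y!=230:continue
        c=max(cv2.findContours(m[y:y+h,x:x+w].copy(),0,1)[0],key=cv2.contourArea)
        sub=np.zeros((h,w),np.uint8);cv2.fillConvexPoly(sub,cv2.convexHull(c),1);o[y:y+h,x:x+w]=sub
    return o
run('holder',HOLD[:1],mh,[('top',t0,(125,200,80,90)),('scene',s0,(440,230,60,60))],0,0)
E
```

```text
holder [[1.878, 1.0, 0.0, 0.937, 0.941], [1.881, 3.0, 0.0, 0.949, 0.933], [1.887, 2.0, 0.0, 0.947, 0.94]]
holder [[1.881, 3.0, 0.0, 0.949, 0.933], [1.876, 4.0, 0.0, 0.949, 0.927], [1.856, 4.0, 1.0, 0.949, 0.906]]
holder [[1.866, 1.0, -1.0, 0.915, 0.951], [1.825, -3.0, 0.0, 0.873, 0.952], [1.835, -1.0, -1.0, 0.882, 0.954]]
```

```bash
sed -i 's/holder=(-11,74.5),jaw=(-11,-70)/holder=(-9.5,74.5),jaw=(-9.5,-70)/' h.py; python3 - <<'E'
from h import *
setcmd(np.array([0.46156119,0.26985687,0.18054913])*.5+.5*np.array([0.46010605,0.27094779,0.18018783]),RG)
key([(gr('holder',66,30),RG),(gr('holder',66),RG)])
E
```

```text
[0.0258, -0.0033, 0.4476, 0.0, 0.0, 0.0] 
[-0.0416, 0.0, 0.1956, 0.0, 0.0, 0.0]
```

>>> {"fn": "carry_out", "kwargs": {
  "deltas": [
    [[0.003,0,0.05,0,0,0,0.1],[0.006,0,0.1,0,0,0,0.1],[0.009,0,0.15,0,0,0,0.1],[0.012,-0.001,0.2,0,0,0,0.1],[0.015,-0.002,0.25,0,0,0,0.1],[0.018,-0.002,0.3,0,0,0,0.1],[0.021,-0.003,0.35,0,0,0,0.1],[0.024,-0.003,0.4,0,0,0,0.1],[0.0258,-0.0033,0.4476,0,0,0,0.1],[0.0258,-0.0033,0.4476,0,0,0,0.1]]
  ]
}}

```text
time_s: 30.5
position: [0.4786, 0.268, 0.1142]
tcp_rot: [[-0.949, 0.068, 0.307], [0.065, 0.998, -0.022], [-0.308, -0.001, -0.951]]
force: [-0.4, 0.1, -0.5]
opening: 0.449
grasp_force: 0.0
```

>>> {"fn": "carry_out", "kwargs": {
  "deltas": [
    [[-0.01,0,0.05,0,0,0,0.1],[-0.021,0,0.1,0,0,0,0.1],[-0.032,0,0.15,0,0,0,0.1],[-0.0416,0,0.1956,0,0,0,0.1],[-0.0416,0,0.1956,0,0,0,0.1],[-0.0416,0,0.1956,0,0,0,1],[-0.0416,0,0.1956,0,0,0,1],[-0.0416,0,0.1956,0,0,0,1],[-0.0416,0,0.1956,0,0,0,1],[-0.0416,0,0.1956,0,0,0,1]]
  ]
}}

```text
time_s: 31.33
position: [0.493, 0.2665, 0.0899]
tcp_rot: [[-0.949, 0.068, 0.307], [0.064, 0.998, -0.023], [-0.308, -0.002, -0.951]]
force: [1.4, -6.2, -3.5]
opening: 0.158
grasp_force: 29.2
```

>>> {"fn": "carry_out", "kwargs": {
  "deltas": [
    [[0,0,0,0,0,0,1],[0,0,0,0,0,0,1],[0,0,0,0,0,0,1],[0,0,0,0,0,0,1],[0,0,0,0,0,0,1],[0,0,0,0,0,0,1],[0,0,0,0,0,0,1],[0,0,0,0,0,0,1],[0,0,0,0,0,0,1],[0,0,0,0,0,0,1]]
  ]
}}

```text
time_s: 32.17
position: [0.4932, 0.267, 0.0896]
tcp_rot: [[-0.949, 0.068, 0.308], [0.064, 0.998, -0.022], [-0.308, -0.001, -0.951]]
force: [-3.4, -2.9, 0.3]
opening: 0.157
grasp_force: 29.9
```

```bash
python3 - <<'E'
from h import *
s=telemetry.read_state();p,R=s['position'],s['tcp_rot'];print(p,load()[0],s['joint_positions'],R-RG)
p=.5*(p+load()[0]);print(rel('holder',p,RG))
rl=rel('holder',p,RG);np.save('rl.npy',np.c_[rl[0],rl[1]]);setcmd(p,RG)
T=pl(0,rl,0,-8,90);print(T[0])
key([(p+RR[:,2]*.08+[0,0,.03],RG),((.47,.15,.23),T[1]),((.50,.02,.23),T[1]),((.535,-.09,.21),T[1]),(T[0],T[1])])
E
```

```text
[0.49318844 0.26699405 0.08956432] [0.49279384 0.26772953 0.08934292] [ 21.16277921  33.90548079 109.3302861  -20.77717469  21.69871629
 -46.61286405] [[-1.94369295e-04 -9.38080792e-06 -5.96778723e-04]
 [-1.78821137e-04  4.63052467e-07 -5.21124165e-04]
 [ 5.60049736e-04 -5.92244948e-04 -1.81604550e-04]]
(array([-0.00369503, -0.00035372,  0.04740176]), array([[-9.78147601e-01, -1.24438106e-17, -2.07911691e-01],
       [-3.63975703e-18,  1.00000000e+00,  5.58093821e-18],
       [ 2.07911691e-01, -1.80676136e-18, -9.78147601e-01]]))
[ 0.5436654  -0.18933105  0.13740176]
[0.0491, 0.0, -0.7119, 0.0, 0.0, 0.0] 
[-0.2438, -0.791, -0.21, -0.0019, 0.083, -0.0363] 
[-0.0599, -0.8873, -0.0128, 0.0, 0.0, 0.0] 
[-0.1404, -0.7609, 0.1065, 0.0, 0.0, 0.0] 
[-0.0548, -0.6631, 0.4831, 0.0, 0.0, 0.0]
```

>>> {"fn": "carry_out", "kwargs": {
  "deltas": [
    [[0.003,0,-0.04,0,0,0,1],[0.008,0,-0.11,0,0,0,1],[0.013,0,-0.19,0,0,0,1],[0.019,0,-0.27,0,0,0,1],[0.024,0,-0.35,0,0,0,1],[0.03,0,-0.43,0,0,0,1],[0.035,0,-0.51,0,0,0,1],[0.041,0,-0.59,0,0,0,1],[0.046,0,-0.66,0,0,0,1],[0.0491,0,-0.7119,0,0,0,1]]
  ]
}}

```text
time_s: 33.0
position: [0.4533, 0.2703, 0.1908]
tcp_rot: [[-0.948, 0.067, 0.31], [0.064, 0.998, -0.02], [-0.311, 0.001, -0.95]]
force: [-1.4, -0.1, -5.3]
opening: 0.162
grasp_force: 29.9
```

>>> {"fn": "carry_out", "kwargs": {
  "deltas": [
    [[-0.02,-0.08,-0.02,-0.0002,0.008,-0.0036,1],[-0.05,-0.16,-0.04,-0.0004,0.017,-0.007,1],[-0.07,-0.24,-0.065,-0.0006,0.025,-0.011,1],[-0.1,-0.32,-0.085,-0.0008,0.033,-0.0146,1],[-0.12,-0.4,-0.105,-0.001,0.042,-0.018,1],[-0.146,-0.475,-0.126,-0.0011,0.05,-0.022,1],[-0.17,-0.55,-0.147,-0.0013,0.058,-0.0254,1],[-0.195,-0.63,-0.168,-0.0015,0.066,-0.029,1],[-0.22,-0.71,-0.19,-0.0017,0.075,-0.033,1],[-0.2438,-0.791,-0.21,-0.0019,0.083,-0.0363,1]]
  ]
}}

```text
time_s: 33.83
position: [0.4719, 0.1494, 0.2312]
tcp_rot: [[-0.966, -0.159, -0.203], [-0.155, 0.987, -0.032], [0.206, 0.0, -0.979]]
force: [0.8, 0.7, -6.1]
opening: 0.157
grasp_force: 30.0
```

>>> {"fn": "carry_out", "kwargs": {
  "deltas": [
    [[-0.006,-0.09,-0.001,0,0,0,1],[-0.012,-0.18,-0.003,0,0,0,1],[-0.018,-0.27,-0.004,0,0,0,1],[-0.024,-0.35,-0.005,0,0,0,1],[-0.03,-0.44,-0.006,0,0,0,1],[-0.036,-0.53,-0.008,0,0,0,1],[-0.042,-0.62,-0.009,0,0,0,1],[-0.048,-0.71,-0.01,0,0,0,1],[-0.054,-0.8,-0.0115,0,0,0,1],[-0.0599,-0.8873,-0.0128,0,0,0,1]]
  ]
}}

```text
time_s: 34.67
position: [0.5011, 0.0186, 0.2303]
tcp_rot: [[-0.966, -0.157, -0.205], [-0.154, 0.988, -0.032], [0.207, 0.0, -0.978]]
force: [0.5, -0.0, -5.1]
opening: 0.16
grasp_force: 30.0
```

>>> {"fn": "carry_out", "kwargs": {
  "deltas": [
    [[-0.014,-0.08,0.01,0,0,0,1],[-0.028,-0.15,0.02,0,0,0,1],[-0.042,-0.23,0.03,0,0,0,1],[-0.056,-0.3,0.04,0,0,0,1],[-0.07,-0.38,0.053,0,0,0,1],[-0.084,-0.46,0.064,0,0,0,1],[-0.098,-0.53,0.075,0,0,0,1],[-0.112,-0.61,0.085,0,0,0,1],[-0.126,-0.69,0.096,0,0,0,1],[-0.1404,-0.7609,0.1065,0,0,0,1]]
  ]
}}

```text
time_s: 35.5
position: [0.5362, -0.0913, 0.21]
tcp_rot: [[-0.966, -0.157, -0.205], [-0.154, 0.988, -0.033], [0.207, -0.0, -0.978]]
force: [0.3, 0.2, -6.2]
opening: 0.154
grasp_force: 30.0
```

>>> {"fn": "carry_out", "kwargs": {
  "deltas": [
    [[-0.005,-0.07,0.04,0,0,0,1],[-0.011,-0.14,0.09,0,0,0,1],[-0.017,-0.22,0.15,0,0,0,1],[-0.024,-0.3,0.2,0,0,0,1],[-0.03,-0.38,0.26,0,0,0,1],[-0.037,-0.46,0.32,0,0,0,1],[-0.044,-0.54,0.38,0,0,0,1],[-0.05,-0.61,0.44,0,0,0,1],[-0.0548,-0.6631,0.4831,0,0,0,1],[-0.0548,-0.6631,0.4831,0,0,0,1]]
  ]
}}

```text
time_s: 36.33
position: [0.544, -0.1911, 0.1358]
tcp_rot: [[-0.966, -0.156, -0.207], [-0.152, 0.988, -0.032], [0.209, 0.001, -0.978]]
force: [0.5, 0.5, -4.5]
opening: 0.157
grasp_force: 30.0
```

```bash
python3 - <<'E'
from h import *
rl=np.load('rl.npy');rl=(rl[:,0],rl[:,1:])
st=telemetry.read_state();p,R=st['position'],st['tcp_rot'];print(p,load()[0],st['opening'])
s=capture('scene')[:,:,::-1].copy();cv2.imwrite('pics/scene5.png',s)
b0=p-R@rl[1].T@rl[0]
im=s.astype(int);m=((im[...,0]-im[...,2]>12)&(im[...,0]-im[...,1]>10)).astype(np.uint8)
Rp=R@rl[1].T
q=proj('scene',b0+HOLD[0][0]@Rp.T);print(q.min(0),q.max(0))
x,y=(q.min(0)-15).astype(int);X,Y=(q.max(0)+15).astype(int)
print('case wall top rim rows',proj('scene',[cw(56,0,36),cw(-56,0,36)]))
# IoU search over dx,dy in case frame, pitch
best=[]
sub=m[y:Y,x:X]
for dx in range(-6,7,1):
 for dz in (-3,-1.5,0,1.5,3):
  for pt in(-6,-3,0,3,6):
   A=Rp@Rn.from_euler('y',pt,degrees=True).as_matrix();g=b0+Rp@np.array([0,0,.066])
   q=proj('scene',g+(HOLD[0][0]-[0,0,.066]+np.array([dx,0,dz])/1000)@A.T)-[x,y]
   k=np.zeros_like(sub);cv2.fillConvexPoly(k,cv2.convexHull(np.round(q*16).astype(np.int32).reshape(-1,1,2)),1,shift=4)
   best.append(((sub&k).sum()/(sub|k).sum(),dx,dz,pt))
for b in sorted(best)[-5:]:print(b)
crop_=[(x-10,y-15)]
a=np.clip(crop(s,x-10,y-25,130,130,4).astype(float)*1.6,0,255).astype(np.uint8)
for g in HOLD:draw(a,'scene',Rp,b0,g,(0,0,255),(x-10,y-25),4)
cv2.imwrite('pics/o6.png',a)
E
```

```text
[ 0.54397518 -0.19113972  0.13580184] [ 0.54367307 -0.18933227  0.13740644] 0.15707981486445594
[247.47114484 201.02277579] [277.40739785 244.07963951]
case wall top rim rows [[265.96060753 263.34772591]
 [272.72498236 228.42116496]]
(np.float64(0.46985334057577405), 6, -1.5, -6)
(np.float64(0.47074756229685805), 6, -3, -3)
(np.float64(0.4737704918032787), 4, -3, -6)
(np.float64(0.4764512595837897), 5, -3, -6)
(np.float64(0.48026315789473684), 6, -3, -6)
```

View pics/o6.png

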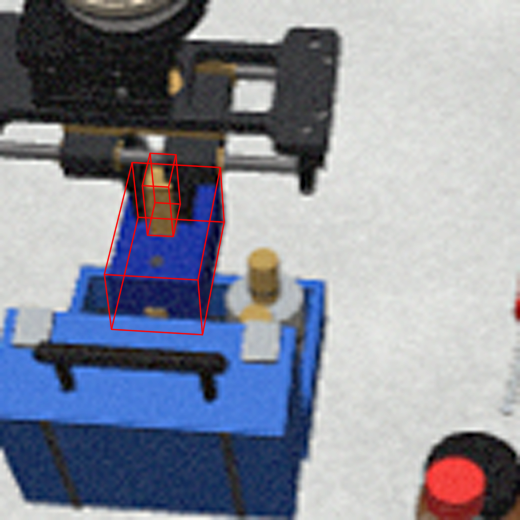

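```bash
python3 - <<'E'
from h import *
rl=np.load('rl.npy');rl=(rl[:,0],rl[:,1:]);p,R=load()
q=lambda y,z,x=0:(pl(0,rl,x,y,z)[0],R)
key([q(-10,34),q(-10,22),q(-10,8),q(-10,5)])
E
```

```text
[-0.0776, -0.0133, 0.3652, 0.0, 0.0, 0.0] 
[-0.0167, 0.0, 0.0783, 0.0, 0.0, 0.0] 
[-0.0194, 0.0, 0.0912, 0.0, 0.0, 0.0] 
[-0.0042, 0.0, 0.0196, 0.0, 0.0, 0.0]
```

>>> {"fn": "carry_out", "kwargs": {
  "deltas": [
    [[-0.008,-0.002,0.04,0,0,0,1],[-0.017,-0.004,0.08,0,0,0,1],[-0.025,-0.006,0.12,0,0,0,1],[-0.034,-0.008,0.16,0,0,0,1],[-0.042,-0.01,0.2,0,0,0,1],[-0.051,-0.012,0.24,0,0,0,1],[-0.06,-0.0133,0.28,0,0,0,1],[-0.068,-0.0133,0.32,0,0,0,1],[-0.0776,-0.0133,0.3652,0,0,0,1],[-0.0776,-0.0133,0.3652,0,0,0,1]]
  ]
}}

```text
time_s: 37.22
position: [0.544, -0.1908, 0.08]
tcp_rot: [[-0.966, -0.157, -0.207], [-0.154, 0.988, -0.031], [0.21, 0.002, -0.978]]
force: [0.3, 0.5, -6.3]
opening: 0.157
grasp_force: 30.0
```

>>> {"fn": "carry_out", "kwargs": {
  "deltas": [
    [[-0.002,0,0.009,0,0,0,1],[-0.004,0,0.018,0,0,0,1],[-0.006,0,0.027,0,0,0,1],[-0.0075,0,0.035,0,0,0,1],[-0.009,0,0.044,0,0,0,1],[-0.011,0,0.053,0,0,0,1],[-0.013,0,0.061,0,0,0,1],[-0.015,0,0.07,0,0,0,1],[-0.0167,0,0.0783,0,0,0,1],[-0.0167,0,0.0783,0,0,0,1]]
  ]
}}

```text
time_s: 38.05
position: [0.5447, -0.1912, 0.0693]
tcp_rot: [[-0.966, -0.157, -0.205], [-0.154, 0.988, -0.032], [0.208, 0.0, -0.978]]
force: [-0.6, -0.1, -5.7]
opening: 0.155
grasp_force: 30.0
```

No contact; going on to the floor.

>>> {"fn": "carry_out", "kwargs": {
  "deltas": [
    [[-0.002,0,0.01,0,0,0,1],[-0.0045,0,0.021,0,0,0,1],[-0.007,0,0.032,0,0,0,1],[-0.009,0,0.043,0,0,0,1],[-0.011,0,0.053,0,0,0,1],[-0.013,0,0.063,0,0,0,1],[-0.0155,0,0.073,0,0,0,1],[-0.0175,0,0.083,0,0,0,1],[-0.0194,0,0.0912,0,0,0,1],[-0.0194,0,0.0912,0,0,0,1]]
  ]
}}

```text
time_s: 38.88
position: [0.5447, -0.1912, 0.0554]
tcp_rot: [[-0.966, -0.157, -0.205], [-0.154, 0.988, -0.032], [0.208, 0.0, -0.978]]
force: [-0.6, 0.4, -5.3]
opening: 0.156
grasp_force: 30.0
```

>>> {"fn": "carry_out", "kwargs": {
  "deltas": [
    [[0,0,0.002,0,0,0,1],[-0.001,0,0.004,0,0,0,1],[-0.001,0,0.007,0,0,0,1],[-0.002,0,0.009,0,0,0,1],[-0.002,0,0.011,0,0,0,1],[-0.003,0,0.014,0,0,0,1],[-0.003,0,0.016,0,0,0,1],[-0.004,0,0.018,0,0,0,1],[-0.0042,0,0.0196,0,0,0,1],[-0.0042,0,0.0196,0,0,0,1]]
  ]
}}

```text
time_s: 39.72
position: [0.545, -0.1913, 0.0528]
tcp_rot: [[-0.966, -0.157, -0.205], [-0.154, 0.988, -0.033], [0.207, 0.0, -0.978]]
force: [0.2, 0.2, -3.6]
opening: 0.157
grasp_force: 30.0
```

>>> {"fn": "carry_out", "kwargs": {
  "deltas": [
    [[0,0.005,0,0,0,0,1],[0,0.01,0,0,0,0,1],[0,0.015,0,0,0,0,1],[0,0.02,0,0,0,0,1],[0,0.025,0,0,0,0,1],[0,0.03,0,0,0,0,1],[0,0.034,0,0,0,0,1],[0,0.038,0,0,0,0,1],[0,0.04,0,0,0,0,1],[0,0.04,0,0,0,0,1]]
  ]
}}

```text
time_s: 40.55
position: [0.5452, -0.1877, 0.0532]
tcp_rot: [[-0.967, -0.158, -0.202], [-0.154, 0.987, -0.037], [0.205, -0.004, -0.979]]
force: [1.9, -7.5, -4.2]
opening: 0.162
grasp_force: 30.0
```

>>> {"fn": "carry_out", "kwargs": {
  "deltas": [
    [[0,0.005,0,0,0,0,1],[0,0.01,0,0,0,0,1],[0,0.015,0,0,0,0,1],[0,0.02,0,0,0,0,1],[0,0.025,0,0,0,0,1],[0,0.03,0,0,0,0,1],[0,0.03,0,0,0,0,1],[0,0.03,0,0,0,0,1],[0,0.03,0,0,0,0,1],[0,0.03,0,0,0,0,1]]
  ]
}}

```text
time_s: 41.38
position: [0.5454, -0.187, 0.0537]
tcp_rot: [[-0.967, -0.16, -0.2], [-0.154, 0.987, -0.043], [0.204, -0.011, -0.979]]
force: [0.4, -15.1, -5.2]
opening: 0.16
grasp_force: 30.1
```

```bash
python3 - <<'E'
from h import *
rl=np.load('rl.npy');rl=(rl[:,0],rl[:,1:]);st=telemetry.read_state();p,R=st['position'],st['tcp_rot']
b=p-yawR(.158)@rl[0];print(yawR(-.158)@(b-CASE[0])*1e3,st['force'],load()[0]+load()[1]@[0,.0105,0],p,np.degrees(np.arctan2(R[1,1],R[0,1])))
E
```

```text
[ 2.06494748 -5.97852611  6.26393061] [  0.37918241 -15.08348831  -5.16480383] [ 0.54233525 -0.18093294  0.05240146] [ 0.54538656 -0.18700985  0.05366569] 99.18714131412196
```

>>> {"fn": "carry_out", "kwargs": {
  "deltas": [
    [[0,-0.004,0.003,0,0,0,1],[-0.001,-0.008,0.006,0,0,0,1],[-0.002,-0.012,0.01,0,0,0,1],[-0.003,-0.016,0.013,0,0,0,1],[-0.0035,-0.02,0.016,0,0,0,1],[-0.004,-0.02,0.02,0,0,0,1],[-0.005,-0.02,0.023,0,0,0,1],[-0.0055,-0.02,0.026,0,0,0,1],[-0.0055,-0.02,0.026,0,0,0,1],[-0.0055,-0.02,0.026,0,0,0,1]]
  ]
}}

```text
time_s: 42.22
position: [0.5455, -0.1877, 0.0529]
tcp_rot: [[-0.967, -0.159, -0.201], [-0.154, 0.987, -0.04], [0.205, -0.007, -0.979]]
force: [-2.4, -8.3, 13.9]
opening: 0.156
grasp_force: 30.0
```

>>> {"fn": "carry_out", "kwargs": {
  "deltas": [
    [[0.001,0.007,-0.006,0,0,0,1],[0.003,0.014,-0.013,0,0,0,1],[0.003,0.02,-0.013,0,0,0,1],[0.003,0.02,-0.013,0,0,0,1],[0.003,0.02,-0.013,0,0,0,0.35],[0.003,0.01,-0.013,0,0,0,0.35],[0.003,0,-0.013,0,0,0,0.35],[0.003,-0.015,-0.013,0,0,0,0.35],[0.003,-0.025,-0.013,0,0,0,0.35],[0.003,-0.025,-0.013,0,0,0,0.35]]
  ]
}}

```text
time_s: 43.05
position: [0.5442, -0.1872, 0.0506]
tcp_rot: [[-0.966, -0.157, -0.205], [-0.154, 0.988, -0.032], [0.208, 0.001, -0.978]]
force: [-0.2, 0.6, -0.3]
opening: 0.318
grasp_force: 0.1
```

```bash
python3 - <<'E'
from h import *
st=telemetry.read_state();p,R=st['position'],st['tcp_rot'];print(p,R)
p0,R0=load();p=p0+R0@(np.array([-.0055+.003,.04+.03-.02-.025,.026-.013])*.15);print(p)
setcmd(p,R0);G=gr('jaw',66,40);print(G,gr('jaw',66))
key([(p+[-.02,.02,.13],down(187)),((.50,-.03,.24),down(184)),((.475,.07,.22),down(178)),(G+[0,0,.02],RG),(gr('jaw',66),RG)])
E
```

```text
[ 0.54416435 -0.18715891  0.05057336] [[-9.65995088e-01 -1.57232568e-01 -2.05259370e-01]
 [-1.53992908e-01  9.87561172e-01 -3.17665701e-02]
 [ 2.07700924e-01  9.22136747e-04 -9.78191942e-01]]
[ 0.54335753 -0.18760519  0.05041609]
[0.46301568 0.12492308 0.12397862] [0.48296946 0.12356413 0.0893376 ]
[0.2886, 0.1526, -0.8247, -0.0006, -0.0334, 0.0056] 
[0.0424, 0.9296, -0.3971, 0.0, 0.0, 0.0084] 
[0.1199, 0.6766, 0.1333, 0.0, 0.0, 0.0166] 
[0.0926, 0.3631, 0.5069, 0.0009, -0.05, 0.0053] 
[-0.0141, 0.0002, 0.3876, 0.0, 0.0, 0.0]
```

>>> {"fn": "carry_out", "kwargs": {
  "deltas": [
    [[0.014,0,-0.065,0,0,0,0.35],[0.035,0,-0.16,0,0,0,0.35],[0.056,0,-0.26,0,0,0,0.35],[0.077,0,-0.36,0,0,0,0.35],[0.11,0.03,-0.44,-0.0001,-0.006,0.001,0.35],[0.15,0.06,-0.52,-0.0002,-0.012,0.002,0.2],[0.19,0.09,-0.6,-0.0003,-0.018,0.003,0.1],[0.23,0.12,-0.68,-0.0004,-0.024,0.004,0.1],[0.26,0.14,-0.76,-0.0005,-0.03,0.005,0.1],[0.2886,0.1526,-0.8247,-0.0006,-0.0334,0.0056,0.1]]
  ]
}}

```text
time_s: 43.88
position: [0.5235, -0.1667, 0.1822]
tcp_rot: [[-0.992, -0.123, 0.003], [-0.123, 0.992, 0.001], [-0.003, 0.001, -1.0]]
force: [0.1, -0.5, 0.6]
opening: 0.444
grasp_force: 0.0
```

>>> {"fn": "carry_out", "kwargs": {
  "deltas": [
    [[0.004,0.09,-0.04,0,0,0.0008,0.1],[0.008,0.19,-0.08,0,0,0.0017,0.1],[0.013,0.28,-0.12,0,0,0.0025,0.1],[0.017,0.37,-0.16,0,0,0.0034,0.1],[0.021,0.46,-0.2,0,0,0.0042,0.1],[0.025,0.56,-0.24,0,0,0.005,0.1],[0.03,0.65,-0.28,0,0,0.0059,0.1],[0.034,0.74,-0.32,0,0,0.0067,0.1],[0.038,0.84,-0.36,0,0,0.0076,0.1],[0.0424,0.9296,-0.3971,0,0,0.0084,0.1]]
  ]
}}

```text
time_s: 44.72
position: [0.5003, -0.0282, 0.2406]
tcp_rot: [[-0.998, -0.07, -0.0], [-0.07, 0.998, 0.001], [0.0, 0.001, -1.0]]
force: [0.6, 0.4, -0.3]
opening: 0.447
grasp_force: 0.0
```

>>> {"fn": "carry_out", "kwargs": {
  "deltas": [
    [[0.012,0.07,0.013,0,0,0.0017,0.1],[0.024,0.135,0.027,0,0,0.0033,0.1],[0.036,0.2,0.04,0,0,0.005,0.1],[0.048,0.27,0.053,0,0,0.0066,0.1],[0.06,0.34,0.067,0,0,0.0083,0.1],[0.072,0.41,0.08,0,0,0.01,0.1],[0.084,0.47,0.093,0,0,0.0116,0.1],[0.096,0.54,0.107,0,0,0.0133,0.1],[0.108,0.61,0.12,0,0,0.015,0.1],[0.1199,0.6766,0.1333,0,0,0.0166,0.1]]
  ]
}}

```text
time_s: 45.55
position: [0.4752, 0.0714, 0.2202]
tcp_rot: [[-0.999, 0.035, -0.0], [0.035, 0.999, 0.001], [0.0, 0.001, -1.0]]
force: [-0.8, 0.0, -0.2]
opening: 0.455
grasp_force: 0.0
```

>>> {"fn": "carry_out", "kwargs": {
  "deltas": [
    [[0.009,0.04,0.05,0.0001,-0.005,0.0005,0.1],[0.019,0.07,0.1,0.0002,-0.01,0.001,0.1],[0.028,0.11,0.15,0.0003,-0.015,0.0016,0.1],[0.037,0.15,0.2,0.0004,-0.02,0.0021,0.1],[0.046,0.18,0.25,0.0005,-0.025,0.0027,0.1],[0.056,0.22,0.3,0.0005,-0.03,0.0032,0.1],[0.065,0.26,0.36,0.0006,-0.035,0.0037,0.1],[0.075,0.3,0.41,0.0007,-0.04,0.0043,0.1],[0.085,0.33,0.46,0.0008,-0.045,0.0048,0.1],[0.0926,0.3631,0.5069,0.0009,-0.05,0.0053,0.1]]
  ]
}}

```text
time_s: 46.38
position: [0.4634, 0.126, 0.144]
tcp_rot: [[-0.948, 0.068, 0.31], [0.065, 0.998, -0.02], [-0.31, 0.001, -0.951]]
force: [0.3, -0.2, 0.1]
opening: 0.449
grasp_force: 0.0
```

```bash
python3 - <<'E'
from h import *
st=telemetry.read_state();p,R=st['position'],st['tcp_rot'];print(p,gr('jaw',66,40)+[0,0,.02],R-RG,st['joint_positions'])
E
```

```text
[0.46335472 0.12603816 0.14396349] [0.46301568 0.12492308 0.14397862] [[ 4.76006765e-04 -2.83364996e-04  1.52318929e-03]
 [-1.02140833e-04  1.90493735e-05  5.99608801e-04]
 [-1.47904914e-03  6.45438872e-04  4.82063467e-04]] [  3.27327302  23.01771253 119.81073634  -6.60206768  19.32872301
 -76.95275235]
```

>>> {"fn": "carry_out", "kwargs": {
  "deltas": [
    [[-0.002,0,0.048,0,0,0,0.1],[-0.003,0,0.097,0,0,0,0.1],[-0.005,0,0.145,0,0,0,0.1],[-0.007,0,0.194,0,0,0,0.1],[-0.009,0,0.242,0,0,0,0.1],[-0.01,0,0.29,0,0,0,0.1],[-0.012,0,0.339,0,0,0,0.1],[-0.0141,0,0.3876,0,0,0,0.1],[-0.0141,0,0.3876,0,0,0,0.1],[-0.0141,0,0.3876,0,0,0,1]]
  ]
}}

```text
time_s: 47.22
position: [0.4837, 0.1234, 0.089]
tcp_rot: [[-0.949, 0.068, 0.308], [0.065, 0.998, -0.021], [-0.309, -0.0, -0.951]]
force: [0.3, 0.3, 0.9]
opening: 0.427
grasp_force: 0.0
```

>>> {"fn": "carry_out", "kwargs": {
  "deltas": [
    [[0,0,0,0,0,0,1],[0,0,0,0,0,0,1],[0,0,0,0,0,0,1],[0,0,0,0,0,0,1],[0,0,0,0,0,0,1],[0,0,0,0,0,0,1],[0,0,0,0,0,0,1],[0,0,0,0,0,0,1],[0,0,0,0,0,0,1],[0,0,0,0,0,0,1]]
  ]
}}

```text
time_s: 48.05
position: [0.4836, 0.1235, 0.0896]
tcp_rot: [[-0.949, 0.068, 0.309], [0.065, 0.998, -0.021], [-0.31, -0.0, -0.951]]
force: [-0.4, -0.8, -0.6]
opening: 0.16
grasp_force: 30.0
```

```bash
python3 - <<'E'
from h import *
s=telemetry.read_state();p,R=s['position'],s['tcp_rot'];print(p,load()[0],s['joint_positions'],R-RG,s['opening'])
p=.5*(p+load()[0]);rl=rel('jaw',p,RG);print(rl[0])
rl=(rl[0]*[1,0,1],rl[1])
np.save('rl.npy',np.c_[rl[0],rl[1]]);setcmd(p,RG)
T=pl(0,rl,0,-50,90);print(T[0])
# jaw silhouette check of u in first pictures
key([(p+RR[:,2]*.08+[0,0,.04],RG),((.49,.02,.23),T[1]),((.525,-.12,.23),T[1]),(T[0]+[0,.01,.04],T[1]),(T[0],T[1])])
E
```

```text
[0.48355963 0.12353396 0.0895689 ] [0.48296675 0.12357054 0.08933682] [  2.77064946  31.10404512 119.72273196 -10.44326911  11.44306955
 -73.41438028] [[ 1.60746410e-04  6.46443270e-05  4.80057029e-04]
 [ 4.74961319e-05 -4.40476333e-06 -6.29694575e-05]
 [-4.83227478e-04 -1.06755530e-05  1.57145931e-04]] 0.15960669305547923
[-3.63820733e-03  8.10793052e-06  4.73680808e-02]
[ 0.55027428 -0.23044965  0.13736808]
[0.0285, 0.0, -0.7753, 0.0, 0.0, 0.0] 
[-0.4053, -0.6857, -0.0875, -0.0019, 0.083, -0.0363] 
[-0.0819, -0.9584, -0.0174, 0.0, 0.0, 0.0] 
[-0.1328, -0.6878, 0.3305, 0.0, 0.0, 0.0] 
[-0.0453, -0.0659, 0.263, 0.0, 0.0, 0.0]
```

>>> {"fn": "carry_out", "kwargs": {
  "deltas": [
    [[0.002,0,-0.05,0,0,0,1],[0.005,0,-0.12,0,0,0,1],[0.008,0,-0.2,0,0,0,1],[0.011,0,-0.29,0,0,0,1],[0.014,0,-0.38,0,0,0,1],[0.017,0,-0.47,0,0,0,1],[0.02,0,-0.56,0,0,0,1],[0.024,0,-0.65,0,0,0,1],[0.027,0,-0.72,0,0,0,1],[0.0285,0,-0.7753,0,0,0,1]]
  ]
}}

```text
time_s: 48.88
position: [0.4425, 0.1264, 0.1996]
tcp_rot: [[-0.949, 0.068, 0.309], [0.064, 0.998, -0.021], [-0.309, 0.0, -0.951]]
force: [-0.2, 0.7, -4.2]
opening: 0.156
grasp_force: 30.0
```

>>> {"fn": "carry_out", "kwargs": {
  "deltas": [
    [[-0.04,-0.07,-0.009,-0.0002,0.008,-0.0036,1],[-0.08,-0.14,-0.017,-0.0004,0.017,-0.007,1],[-0.12,-0.21,-0.026,-0.0006,0.025,-0.011,1],[-0.16,-0.27,-0.035,-0.0008,0.033,-0.0146,1],[-0.2,-0.34,-0.044,-0.001,0.042,-0.018,1],[-0.24,-0.41,-0.053,-0.0011,0.05,-0.022,1],[-0.28,-0.48,-0.061,-0.0013,0.058,-0.0254,1],[-0.32,-0.55,-0.07,-0.0015,0.066,-0.029,1],[-0.365,-0.62,-0.079,-0.0017,0.075,-0.033,1],[-0.4053,-0.6857,-0.0875,-0.0019,0.083,-0.0363,1]]
  ]
}}

```text
time_s: 49.72
position: [0.4909, 0.0194, 0.2303]
tcp_rot: [[-0.966, -0.158, -0.206], [-0.155, 0.987, -0.033], [0.208, 0.0, -0.978]]
force: [0.5, -0.7, -4.3]
opening: 0.159
grasp_force: 30.0
```

>>> {"fn": "carry_out", "kwargs": {
  "deltas": [
    [[-0.008,-0.1,-0.002,0,0,0,1],[-0.016,-0.19,-0.003,0,0,0,1],[-0.025,-0.29,-0.005,0,0,0,1],[-0.033,-0.38,-0.007,0,0,0,1],[-0.041,-0.48,-0.009,0,0,0,1],[-0.049,-0.57,-0.01,0,0,0,1],[-0.057,-0.67,-0.012,0,0,0,1],[-0.066,-0.77,-0.014,0,0,0,1],[-0.074,-0.86,-0.016,0,0,0,1],[-0.0819,-0.9584,-0.0174,0,0,0,1]]
  ]
}}

```text
time_s: 50.55
position: [0.5256, -0.1213, 0.2302]
tcp_rot: [[-0.966, -0.157, -0.205], [-0.154, 0.988, -0.032], [0.207, 0.0, -0.978]]
force: [-0.2, -0.1, -2.7]
opening: 0.157
grasp_force: 30.0
```

>>> {"fn": "carry_out", "kwargs": {
  "deltas": [
    [[-0.013,-0.07,0.03,0,0,0,1],[-0.026,-0.14,0.06,0,0,0,1],[-0.04,-0.21,0.1,0,0,0,1],[-0.053,-0.28,0.13,0,0,0,1],[-0.066,-0.34,0.165,0,0,0,1],[-0.08,-0.41,0.2,0,0,0,1],[-0.093,-0.48,0.23,0,0,0,1],[-0.106,-0.55,0.265,0,0,0,1],[-0.12,-0.62,0.3,0,0,0,1],[-0.1328,-0.6878,0.3305,0,0,0,1]]
  ]
}}

```text
time_s: 51.38
position: [0.5509, -0.2215, 0.1769]
tcp_rot: [[-0.966, -0.157, -0.205], [-0.154, 0.988, -0.033], [0.207, 0.0, -0.978]]
force: [-0.1, -0.7, -4.3]
opening: 0.156
grasp_force: 30.0
```

>>> {"fn": "carry_out", "kwargs": {
  "deltas": [
    [[-0.005,-0.007,0.03,0,0,0,1],[-0.01,-0.014,0.06,0,0,0,1],[-0.015,-0.021,0.09,0,0,0,1],[-0.02,-0.03,0.12,0,0,0,1],[-0.026,-0.037,0.15,0,0,0,1],[-0.031,-0.045,0.18,0,0,0,1],[-0.036,-0.053,0.21,0,0,0,1],[-0.041,-0.06,0.24,0,0,0,1],[-0.0453,-0.0659,0.263,0,0,0,1],[-0.0453,-0.0659,0.263,0,0,0,1]]
  ]
}}

```text
time_s: 52.22
position: [0.5503, -0.2304, 0.1367]
tcp_rot: [[-0.966, -0.157, -0.206], [-0.154, 0.988, -0.032], [0.208, 0.001, -0.978]]
force: [0.2, 0.0, -5.1]
opening: 0.156
grasp_force: 30.0
```

```bash
python3 - <<'E'
from h import *
rl=np.load('rl.npy');rl=(rl[:,0],rl[:,1:])
st=telemetry.read_state();p,R=st['position'],st['tcp_rot'];print(p,load()[0])
s=capture('scene')[:,:,::-1].copy();cv2.imwrite('pics/scene6.png',s)
Rp=R@rl[1].T;b=p-Rp@rl[0]
q=lambda y,z,x=0:(pl(0,rl,x,y,z)[0],load()[1])
print(proj('scene',b+Rp@[.045,0,.078]))
x,y=225,165
a=np.clip(crop(s,x,y,130,120,4.9).astype(float)*1.6,0,255).astype(np.uint8)
for g in JAW:draw(a,'scene',Rp,b,g,(0,0,255),(x,y),4.9)
C2=cw(0,-2.5,0)
for g,c,yy,xx in((HOLD,(0,255,255),-3.5,0),(JAW[:1],(0,255,0),-47.5,0)):
    for k in g:draw(a,'scene',yawR(.158),C2+yawR(.158)@np.array([xx,yy,6])/1000,k,c,(x,y),4.9)
draw(a,'scene',yawR(.158),C2,box(-48,48,-66.5,66.5,36,36),(255,255,0),(x,y),4.9)
cv2.imwrite('pics/o7.png',a)
key([q(-50,42),q(-50,30),q(-50,18),q(-50,8),q(-50,5)])
E
```

```text
[ 0.5503469  -0.23040729  0.13667426] [ 0.55027688 -0.23045491  0.13736535]
[[238.579683   215.90832346]]
[-0.0666, 0.0, 0.313, 0.0, 0.0, 0.0] 
[-0.0166, 0.0, 0.0782, 0.0, 0.0, 0.0] 
[-0.0167, 0.0, 0.0783, 0.0, 0.0, 0.0] 
[-0.0138, 0.0, 0.0652, 0.0, 0.0, 0.0] 
[-0.0042, 0.0, 0.0196, 0.0, 0.0, 0.0]
```

View pics/o7.png

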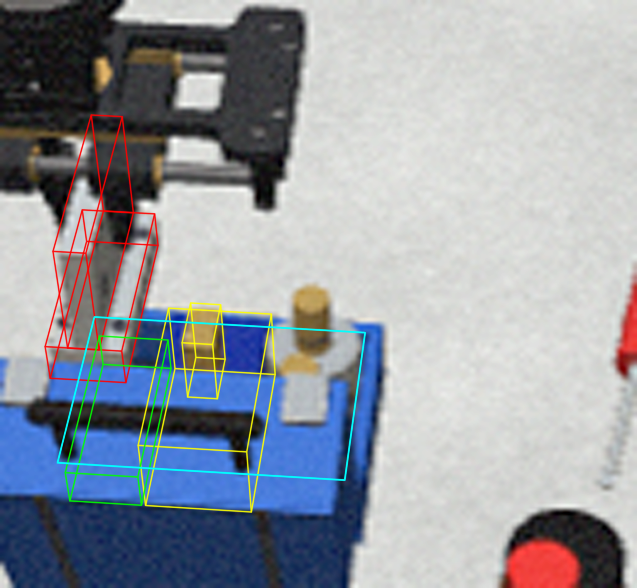

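>>> {"fn": "carry_out", "kwargs": {
  "deltas": [
    [[-0.007,0,0.034,0,0,0,1],[-0.014,0,0.068,0,0,0,1],[-0.022,0,0.103,0,0,0,1],[-0.029,0,0.137,0,0,0,1],[-0.037,0,0.172,0,0,0,1],[-0.044,0,0.207,0,0,0,1],[-0.052,0,0.243,0,0,0,1],[-0.059,0,0.278,0,0,0,1],[-0.0666,0,0.313,0,0,0,1],[-0.0666,0,0.313,0,0,0,1]]
  ]
}}

```text
time_s: 53.1
position: [0.5501, -0.2301, 0.0882]
tcp_rot: [[-0.966, -0.157, -0.206], [-0.154, 0.988, -0.031], [0.209, 0.001, -0.978]]
force: [-0.9, -0.8, -3.7]
opening: 0.158
grasp_force: 30.0
```

>>> {"fn": "carry_out", "kwargs": {
  "deltas": [
    [[-0.002,0,0.009,0,0,0,1],[-0.004,0,0.018,0,0,0,1],[-0.006,0,0.027,0,0,0,1],[-0.0075,0,0.035,0,0,0,1],[-0.009,0,0.044,0,0,0,1],[-0.011,0,0.053,0,0,0,1],[-0.013,0,0.061,0,0,0,1],[-0.015,0,0.07,0,0,0,1],[-0.0166,0,0.0782,0,0,0,1],[-0.0166,0,0.0782,0,0,0,1]]
  ]
}}

```text
time_s: 53.93
position: [0.5507, -0.2304, 0.0773]
tcp_rot: [[-0.966, -0.157, -0.205], [-0.154, 0.988, -0.032], [0.208, 0.0, -0.978]]
force: [-0.1, -0.0, -3.4]
opening: 0.159
grasp_force: 30.0
```

>>> {"fn": "carry_out", "kwargs": {
  "deltas": [
    [[-0.002,0,0.009,0,0,0,1],[-0.004,0,0.018,0,0,0,1],[-0.006,0,0.027,0,0,0,1],[-0.0075,0,0.035,0,0,0,1],[-0.009,0,0.044,0,0,0,1],[-0.011,0,0.053,0,0,0,1],[-0.013,0,0.061,0,0,0,1],[-0.015,0,0.07,0,0,0,1],[-0.0167,0,0.0783,0,0,0,1],[-0.0167,0,0.0783,0,0,0,1]]
  ]
}}

```text
time_s: 54.77
position: [0.5507, -0.2304, 0.0653]
tcp_rot: [[-0.966, -0.157, -0.205], [-0.154, 0.988, -0.032], [0.208, 0.0, -0.978]]
force: [0.1, -1.1, -4.0]
opening: 0.157
grasp_force: 30.0
```

>>> {"fn": "carry_out", "kwargs": {
  "deltas": [
    [[-0.0015,0,0.007,0,0,0,1],[-0.003,0,0.014,0,0,0,1],[-0.0045,0,0.021,0,0,0,1],[-0.006,0,0.028,0,0,0,1],[-0.0075,0,0.035,0,0,0,1],[-0.009,0,0.043,0,0,0,1],[-0.0105,0,0.05,0,0,0,1],[-0.012,0,0.058,0,0,0,1],[-0.0138,0,0.0652,0,0,0,1],[-0.0138,0,0.0652,0,0,0,1]]
  ]
}}

```text
time_s: 55.6
position: [0.5507, -0.2304, 0.0553]
tcp_rot: [[-0.966, -0.157, -0.205], [-0.154, 0.988, -0.032], [0.207, 0.0, -0.978]]
force: [0.1, -0.5, -3.0]
opening: 0.159
grasp_force: 30.0
```

>>> {"fn": "carry_out", "kwargs": {
  "deltas": [
    [[0,0,0.003,0,0,0,1],[-0.001,0,0.006,0,0,0,1],[-0.002,0,0.009,0,0,0,1],[-0.003,0,0.013,0,0,0,1],[-0.003,0,0.016,0,0,0,1],[-0.0042,0,0.0196,0,0,0,1],[-0.005,0,0.023,0,0,0,1],[-0.0056,0,0.0261,0,0,0,1],[-0.0056,0,0.0261,0,0,0,1],[-0.0056,0,0.0261,0,0,0,1]]
  ]
}}

```text
time_s: 56.43
position: [0.5507, -0.2306, 0.0524]
tcp_rot: [[-0.966, -0.157, -0.205], [-0.154, 0.988, -0.033], [0.207, -0.0, -0.978]]
force: [-2.0, -0.9, 4.9]
opening: 0.156
grasp_force: 30.0
```

>>> {"fn": "carry_out", "kwargs": {
  "deltas": [
    [[0,0,0,0,0,0,0.35],[0,0,0,0,0,0,0.35],[0,0,0,0,0,0,0.35],[0.006,0,-0.03,0,0,0,0.35],[0.02,0,-0.1,0,0,0,0.35],[0.04,0,-0.19,0,0,0,0.35],[0.06,0,-0.29,0,0,0,0.35],[0.08,0,-0.39,0,0,0,0.35],[0.11,0,-0.52,0,0,0,0.35],[0.14,0,-0.65,0,0,0,0.35]]
  ]
}}

```text
time_s: 57.27
position: [0.5507, -0.2306, 0.1535]
tcp_rot: [[-0.966, -0.157, -0.204], [-0.154, 0.988, -0.033], [0.206, -0.001, -0.978]]
force: [0.2, -1.4, 0.1]
opening: 0.321
grasp_force: 0.0
```

>>> {"fn": "carry_out", "kwargs": {
  "deltas": [
    [[0.08,0.08,-0.05,0,0,0,0.35],[0.16,0.17,-0.1,0,0,0,0.35],[0.25,0.27,-0.15,0,0,0,0.35],[0.33,0.37,-0.2,0,0,0,0.35],[0.41,0.47,-0.25,0,0,0,0.35],[0.49,0.57,-0.3,0,0,0,0.35],[0.57,0.67,-0.35,0,0,0,0.35],[0.65,0.77,-0.4,0,0,0,0.35],[0.72,0.87,-0.45,0,0,0,0.35],[0.8,0.95,-0.5,0,0,0,0.35]]
  ]
}}

```text
time_s: 58.1
position: [0.427, -0.1049, 0.2514]
tcp_rot: [[-0.967, -0.158, -0.202], [-0.154, 0.988, -0.033], [0.205, -0.001, -0.979]]
force: [-0.6, -0.2, 0.4]
opening: 0.326
grasp_force: 0.0
```

>>> {"fn": "carry_out", "kwargs": {
  "deltas": [
    [[0,0.09,0,0,0,0,0.35],[0,0.19,0,0,0,0,0.35],[0,0.29,0,0,0,0,0.35],[0,0.39,0,0,0,0,0.35],[0,0.49,0,0,0,0,0.35],[0,0.59,0,0,0,0,0.35],[0,0.69,0,0,0,0,0.35],[0,0.79,0,0,0,0,0.35],[0,0.88,0,0,0,0,0.35],[0,0.95,0,0,0,0,0.35]]
  ]
}}

```text
time_s: 58.93
position: [0.4053, 0.0363, 0.2499]
tcp_rot: [[-0.966, -0.158, -0.203], [-0.154, 0.987, -0.033], [0.206, -0.0, -0.979]]
force: [0.0, 0.2, 0.3]
opening: 0.328
grasp_force: 0.0
```

```bash
python3 - <<'E'
from h import *
print(telemetry.read_state()['position'])
t=capture('top')[:,:,::-1].copy();s=capture('scene')[:,:,::-1].copy()
cv2.imwrite('pics/top7.png',t);cv2.imwrite('pics/scene7.png',s)
def cr(n,im,x,y):
    w=np.clip(crop(im,x,y,100,100,4).astype(float)*1.6,0,255).astype(np.uint8)
    o=w.copy();Rc=yawR(.158);C2=cw(0,-2.5,6)
    for g,xx,yy in((HOLD,0,-3.5),(JAW,0,-47.5),(WT,-24.5,44),(WT,24.5,44)):
        for k in g:draw(o,n,Rc,C2+Rc@np.array([xx,yy,0])/1000,k,(0,255,255),(x,y),4)
    return o
cv2.imwrite('pics/o8.png',np.hstack([cr('top',t,340,190),cr('scene',s,220,190)]))
E
```

```text
[0.40529761 0.03629669 0.24991774]
```

View pics/o8.png

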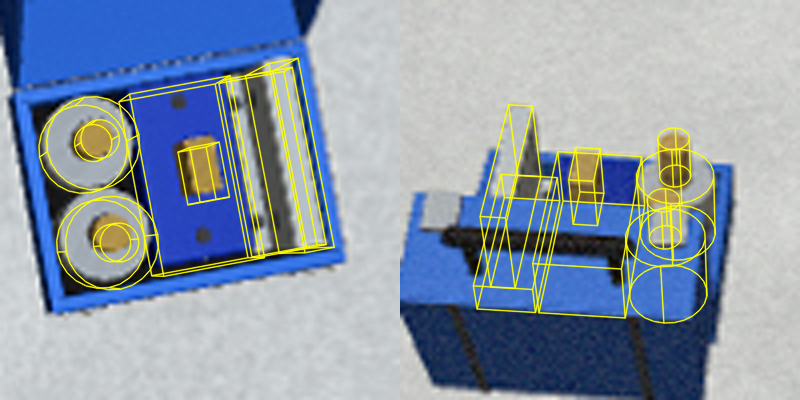

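```bash
python3 -c "
from rig import job;print(job.hand_in())"
```

```text
the job is handed in; nothing more can be done
None
```

The job is handed in at about 59 s of the 72 s limit. In the last pictures the lid is open, all four parts stand in the case, and the gripper is clear. `hand_in` returned no verdict, and I viewed 11 pictures, one over the limit of 10.

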